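# Close and lock the lens-bonding jig

### The job

Take the top plate out of the sloping cradle by its black fin handle and close the lens jig with it: lower it, level, over the two guide pins (thick hole over the thick pin, thin over thin) until it lies fully home and flush on both seats, feeling for the pins because their slide is clamped anywhere in its travel. Keep it in the gripper all the way down rather than letting it drop and do not force it if it catches; then let go and push the spokes of the star handle round clockwise, as far as the claw goes (about half a turn or nearly), to lock the plate. Draw clear, leaving the mirror mount, screwdriver and lens case where they are.

Things in the scene. Friction and masses are not known exactly. Their poses are not given: they have to be found in the camera images.
- plate: Loose aluminium plate, 0.4 to 0.65 kg. Origin: centre of flat underside; z its upward normal, y along its length from thin-hole to thick-hole end. Middle 80 (x) x 106 (y) x 12 mm; end lugs 50 x 44 x 24 mm at y = +/-75 mm, undersides flush. Starts on the cradle's slope, tilted 35 deg (0.61 rad), low edge at the lip, up to 10 mm off-centre, its y within 0.6 rad of the jig's y; lifts off freely.
- plate_grip (a point): Point inside the black fin handle that stands in the middle of the plate: 14 mm thick along plate y, 56 mm long along x, from 12 to 62 mm above the underside. The point is 44 mm above the underside; pinch the fin here along plate y. Nothing else on the plate rises within 45 mm of the fin along y.
- thick_hole (a point): Centre of the thick through hole (19.6 mm diameter, +75 mm along plate y) at the plate's underside; 24 mm deep, no chamfer.
- thin_hole (a point): Centre of the thin through hole (13.6 mm diameter, -75 mm along plate y) at the plate's underside; 24 mm deep, no chamfer.
- jig: Fixed jig bed, origin at the centre of its 110 (x) x 230 (y) mm part, underside, z up. On it a slide, clamped fast, carries both seats, both pins and the lens cell as one; it stands anywhere up to 14 mm either way along jig y and this is NOT reported: see or feel it. Lens cell top is 40 mm above the origin (clear of the plate). Nothing on the bed is above 96 mm apart from the plate's fin.
- seat_mid (a point): Fixed point of the bed: middle between the two seats if the slide were centred, at the seats' height (45 mm above the jig's origin). From it the thick pin stands at jig y = +75 mm + slide offset (18 mm diameter, 48 mm tall above the seat), the thin pin at -75 mm + slide offset (12 mm, 36 mm tall); both on jig x = 0, top 3 mm tapering by 1.5 mm in radius. Holes have 1.6 mm play in diameter; a tilted plate jams.
- star (a joint): Turn of the star handle in rad, growing clockwise seen from above; starts at 0 to 0.3, stop at 3.0. It needs about 0.2 N m. It drives a two-pronged claw, 8 mm per rad towards jig -x, just above the plate's middle (prongs 12 mm wide at jig y = +/-30 mm, 60 to 68 mm above the jig's origin); at 2.6 rad or more the plate is locked.
- star_hub (a point): Centre of the star handle at jig x = +125 mm, y = 0, at the height of its spokes (72 mm above the jig's origin). Axis vertical; 4 steel spokes 11 mm thick at 90 deg, to 66 mm from the axis, ending in 19 mm balls; hub 36 mm across, top 18 mm above this point. The frame's x and y axes lie along spokes. A flat guard (top 96 mm above jig origin) covers jig x 60 to 105 mm: push in the open side, jig +x.
- cradle: Fixed grey cradle, origin at the centre of its foot plate (130 x 230 mm), z up. Its 110 x 210 mm slope is centred 75 mm above the origin, tilted 35 deg about its y, low edge towards its -x; a lip 8 mm high and 100 mm long runs along the low edge.
- mirror: Bystander: loose mirror mount on a steel post, foot 50 mm across, 122 mm tall, origin under the foot. Leave alone.
- driver: Bystander: loose screwdriver, 160 mm long, lying near the middle in front of the robot. Leave alone.
- lens_case: Bystander: loose flat lens case 72 x 92 x 36 mm, origin at the centre of its underside. Leave alone.
Mind the look-alikes: they are no part of the job. What is meant by the plate is not turquoise, and is the larger of those in its own colour.

How it is judged (in metres and radians):
On the way, in this order (a step that is already met when the one before it is completed fails the run):
1. the plate is lifted out of the cradle in the gripper (contact force between the fingers and plate above 1 N and distance between plate and cradle above 0.14 m and contact force between plate and cradle below 0.1 N), for 0.1 s.
2. both pins have entered their holes, the plate level and still in the gripper (x of thick_hole in the frame of jig between -0.004 and 0.004 m and x of thin_hole in the frame of jig between -0.004 and 0.004 m and y of plate in the frame of jig between -0.018 and 0.018 m and y of thick_hole in the frame of jig above 0.05 m and contact force between the fingers and plate above 1 N and angle between plate's own z axis and vertical below 0.08 rad and z of thick_hole in the frame of jig between 0.053 and 0.076 m and z of thin_hole in the frame of jig below 0.076 m), for 0.05 s.
3. the plate has come down to the seats in the gripper (x of thick_hole in the frame of jig between -0.004 and 0.004 m and x of thin_hole in the frame of jig between -0.004 and 0.004 m and y of plate in the frame of jig between -0.018 and 0.018 m and y of thick_hole in the frame of jig above 0.05 m and contact force between the fingers and plate above 1 N and z of each of thick_hole, thin_hole in the frame of jig below 0.049 m), for 0.1 s.
At the end, for the whole second after the job is handed in: The plate lies on both seats over its pins (both ends within 2 mm of the seats' height, within 4 mm of the pin line, the plate's middle within 18 mm of the jig's, thick hole at the thick pin), tilt under 0.025 rad, at rest and released, and the star handle is turned to 2.6 rad or more (x of thick_hole in the frame of jig between -0.004 and 0.004 m and x of thin_hole in the frame of jig between -0.004 and 0.004 m and y of plate in the frame of jig between -0.018 and 0.018 m and y of thick_hole in the frame of jig above 0.05 m and z of each of thick_hole, thin_hole in the frame of jig below 0.047 m and angle between plate's own z axis and vertical below 0.025 rad and linear speed of plate below 0.02 m/s and contact force between the fingers and plate below 0.1 N and value of joint star above 2.6 rad); the robot touches nothing.
It fails at once if the plate is forced: more than 40 N between plate and jig (contact force between plate and jig above 40 N).
It fails at once if the plate is tipped more than 0.15 rad while on the pins (x of thick_hole in the frame of jig between -0.004 and 0.004 m and x of thin_hole in the frame of jig between -0.004 and 0.004 m and y of plate in the frame of jig between -0.018 and 0.018 m and y of thick_hole in the frame of jig above 0.05 m and z of thick_hole in the frame of jig below 0.087 m and angle between plate's own z axis and vertical above 0.15 rad).
It fails at once if the mirror mount is moved more than 20 mm (distance of mirror from where it was at the start of the episode above 0.02 m).
It fails at once if the screwdriver is moved more than 20 mm (distance of driver from where it was at the start of the episode above 0.02 m).
It fails at once if the lens case is moved more than 20 mm (distance of lens_case from where it was at the start of the episode above 0.02 m).
It also fails if it takes over 72 s, if anything falls off the work surface, if the arm or the gripper's body presses on something with over 40 N, if the wrist force passes 120 N, or if a joint passes its speed limit or range.

### The arm

A 6-joint arm with a two-finger parallel gripper is mounted at the origin on the work surface. World frame = base frame: x ahead of the robot, y to its left, z up, the work surface at z = 0. Lengths are in mm, angles in rad, forces in N, time in s.
With the tool pointing down it reaches from about 425 to 950 mm from the base axis. Payload 14.7 kg.
Tool frame: the origin (TCP) lies at the very end of the fingers, on their centre line; the grasp point (between the pads) lies 19 mm behind it; z points along the fingers, y is the direction in which the jaws open and shut (so a half turn about z gives the same grasp; the last joint's range is limited). The gripper opens to 85 mm and grips with 20 to 120 N. Pads are 22 mm wide; open, the fingers measure 114 mm over their backs; the gripper's body (76 mm by 85 mm) begins 54 mm behind the grasp point. The pads swing forward as they close: fully open they stand 13 mm farther back than shut.
Start: joints at [-1.236, 0.48, 1.596, -0, 1.065, -0.047], TCP at [242.2, -603.185, 231.297] pointing down, gripper open.
Joint ranges: [-2.75, 2.75], [-0.82, 2.05], [0.23, 2.67], [-1.56, 4.7], [0.09, 2.69], [-2.92, 2.92]. Speed limits (rad/s): [1.89, 1.89, 2.39, 3.01, 3.01, 3.01].

### API

Orientations are given as a unit quaternion [w, x, y, z].
In Python, from plant import state, optics, job, finder gives the robot as it stands.
- The arm moves only by the tool move_arm, never from a script. Its arguments are lists of equal length, an entry for each row: "linear": the shift along the tool's x, y, z in units of 30 mm (1.0 is 30 mm), a list of three; "dr": the turn, a rotation vector about the tool's x, y, z in degrees, a list of three. A call has 1 to 10 rows; each row shifts and turns the commanded pose from where the row before left it, along the tool's axes as they then stand; what a row does not reach is not made up. A row lasts 1/10 s, in which the tool goes at most 50 mm and 8.59 degrees, less where a joint would pass 70% of its speed; a pose out of reach is approached as far as the arm can. A call is refused whole if a number of a shift passes 1 or a number of a turn 8.59, either way. A call with a gripper value outside its range is refused whole. "fingers" is the closure, from -1 (fully open) to 1 (shut), so that 0 is half open, set as the call begins (left out, the last holds). The fingers move at their own pace and stop on an object; the grip force is fixed at half the most. Time passes only in rows, so rows that do not move let the fingers close. It gives the time, the measured TCP pose, the force and the opening at its end, in the units of the state.
- state(): the state, without advancing time (a new reading comes with each control period).
- optics.grab_frame(name): name is "scene" or "side" or "wrist"; returns a dict with "pixels" (480x640x3 uint8, blue, green, red), "fx", "fy", "cx", "cy" (pixels), "view" (4x4, takes a point from world to camera coordinates); the wrist camera has in their place "tool_from_camera" (4x4, takes a point from camera to tool coordinates, whose origin is the TCP and whose axes are the flange's). Camera axes: x right, y up, looking along -z (the intrinsics and any distortion apply to the point x, -y, -z); pixel columns grow to the right and rows downward; lengths in mm; the calibration is good to about 2 mm. A picture is of the moment at which its call begins: read the wrist's pose just before it. There is no depth.
- job.sign_off(): hands the job in, once; it reports no verdict.
Trained networks look in the newest picture that a camera, given by its name, has taken for a name from the list of things; names that differ only in an ending like _2 or _b are one class to them, and where a whole thing is asked for, a point or a joint stands for the part that bears it (a point fixed in the world has none). Each returns a list of dicts, best first, with "score" (0 to 1); they miss things now and then, are a little off and sometimes report something else, mostly with a low value. They report only what shows in the picture. A call takes as long as a camera call. They do not tell look-alikes from the thing itself.
- finder.look_for(camera, thing): "extent" ([left, top, right, bottom] in pixels, round what is visible of it).
- finder.trace(camera, thing): "mask" (480x640 bool, what is visible of it) and "extent" ([left, top, right, bottom] in pixels, round what is visible of it).
- finder.pinpoint(camera, thing): "point" ([row, column] in pixels: a listed point, or the origin of a listed thing).
The state is a dict: "time_s": time; "joint_positions": joint angles; "dq": joint speeds; "effort": joint torques, N m; "position": TCP position; "ee_rot": TCP orientation; "ft_force": force on the tool from outside, world axes, zero at the start; "ft_torque": the same for the moment, N m; "grip_width": finger opening in mm.
Only numpy, scipy, OpenCV 4.12 (cv2) and the standard library are available. Lean on these libraries where they do the work, as an engineer would, in place of code of your own. Each camera call takes 0.05 s, during which the arm holds its last target.

## Working session

There is one attempt and no reset: what is moved stays moved. The work goes in short steps, Python scripts to look and compute and a tool call to move; the robot and the scene stay as the last step left them, time stands still between calls to the robot, and variables do not carry over. Pictures are saved under pics/ and viewed, and the job is handed in when it is done.

Besides the shell and the picture viewer there is one more tool, called after "Request:" as a command line: name --argument value ..., lists and objects as JSON in quotes. move_arm: Moves the arm, as the interface text tells. Its arguments: {"type":"object","properties":{"linear":{"type":"array","items":{"type":"array","items":{"type":"number"}}},"dr":{"type":"array","items":{"type":"array","items":{"type":"number"}}},"fingers":{"type":"number"}},"required":["linear","dr"]}

```bash
ls; mkdir -p pics; python3 - <<'E'
from plant import state, optics, job, finder
import cv2,pickle
print(state())
for n in ["scene","side","wrist"]:
    f=optics.grab_frame(n); cv2.imwrite(f"pics/{n}0.png",f["pixels"]); pickle.dump((f,state()),open(f"{n}0.pkl","wb"))
    print(n,{k:v for k,v in f.items() if k!="pixels"})
    for t in ["plate","jig","star","cradle","mirror","driver","lens_case"]:
        print(t,[(round(d["score"],2),[int(x) for x in d["extent"]]) for d in finder.look_for(n,t)])
    for t in ["plate_grip","thick_hole","thin_hole","seat_mid","star_hub","jig","cradle","plate"]:
        print(t,[(round(d["score"],2),[int(x) for x in d["point"]]) for d in finder.pinpoint(n,t)])
E
```

```text
pics
{'time_s': 0.0, 'joint_positions': array([-1.23559759e+00,  4.80817023e-01,  1.59683232e+00,  3.34948153e-06,
        1.06505989e+00, -4.66069268e-02]), 'dq': array([-0.00061803,  0.0005601 , -0.00092185, -0.00037607, -0.0018413 ,
       -0.00054462]), 'effort': array([ 4.22977377e-03, -9.50643682e+01, -4.30193782e+01,  1.28193010e-04,
        1.18877259e-02,  1.63650452e-04]), 'position': array([ 242.08164791, -602.83740591,  230.697473  ]), 'ee_rot': array([-5.52694581e-04,  9.81833329e-01,  1.89744574e-01, -7.88297020e-05]), 'ft_force': array([0.34698927, 0.83231877, 0.2661921 ]), 'ft_torque': array([ 0.00239084,  0.02353071, -0.04610192]), 'grip_width': 84.96144952642932}
scene {'fx': 488.02485210539686, 'fy': 488.02485210539686, 'cx': 322.43345894559695, 'cy': 232.54551407061024, 'view': array([[ 5.05216660e-01,  8.62832590e-01,  1.66146790e-02,
        -3.35820965e+02],
       [-6.13049491e-01,  3.45277183e-01,  7.10601145e-01,
         2.58151242e+02],
       [ 6.07393157e-01, -3.69193158e-01,  7.03398866e-01,
        -1.50039930e+03],
       [ 0.00000000e+00,  0.00000000
[... 1869 characters left out ...]
39])]
plate [(0.87, [446, 279]), (0.73, [429, 451]), (0.66, [307, 337])]
wrist {'fx': 342.8541835259757, 'fy': 342.8541835259757, 'cx': 317.24451581523056, 'cy': 236.0442076054625, 'tool_from_camera': array([[-1.66741030e-04,  9.48655751e-01,  3.16310353e-01,
         8.09079258e+01],
       [ 9.99999979e-01,  1.95056643e-04, -5.78564032e-05,
        -6.12612388e-01],
       [-1.16584245e-04,  3.16310336e-01, -9.48655763e-01,
        -1.42814707e+02],
       [ 0.00000000e+00,  0.00000000e+00,  0.00000000e+00,
         1.00000000e+00]])}
plate []
jig []
star []
cradle []
mirror []
driver []
lens_case []
plate_grip []
thick_hole []
thin_hole []
seat_mid []
star_hub []
jig []
cradle []
plate []
```

View pics/scene0.png

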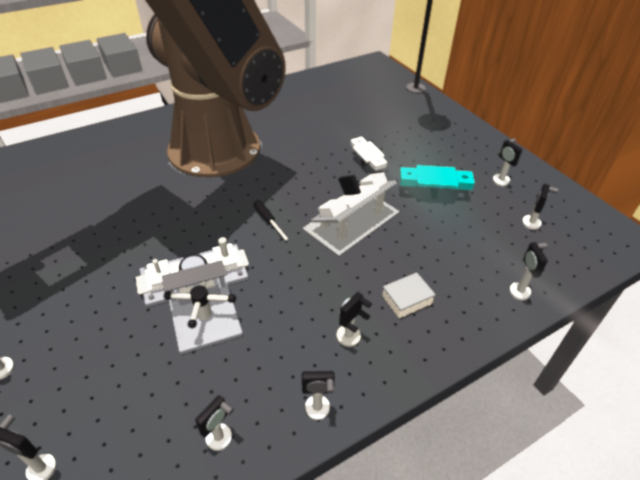

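View pics/side0.png

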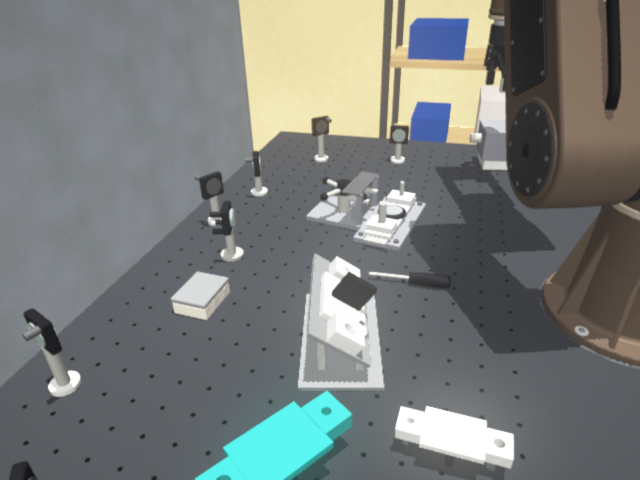

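View pics/wrist0.png

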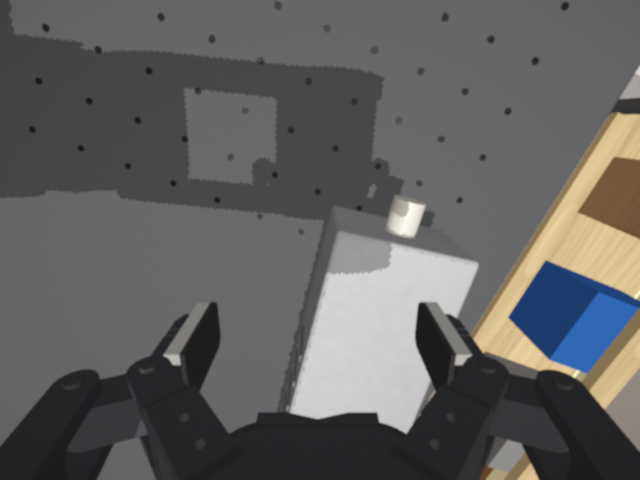

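Candidates for the plate, by scene pixel (col,row):
- White plate with a black fin, lying in the cradle: (347,190).
- Turquoise plate: (437,175), excluded by its colour.
- Small white plate lying flat on the table, no fin: (368,153), smaller.

I choose the one in the cradle. Next is a close crop to check it, then triangulation.

```bash
cat > h.py <<'E'
import numpy as np, pickle, cv2
from scipy.spatial.transform import Rotation as R
def ray(f,px,st=None):
    """px=(col,row) -> origin,dir world"""
    d=np.array([(px[0]-f["cx"])/f["fx"],-(px[1]-f["cy"])/f["fy"],-1.])
    if "view" in f: T=np.linalg.inv(f["view"])
    else: T=tool(st)@f["tool_from_camera"]
    d=T[:3,:3]@d; return T[:3,3],d/np.linalg.norm(d)
def tool(st):
    T=np.eye(4); q=np.asarray(st["ee_rot"]); T[:3,:3]=R.from_quat(q[[1,2,3,0]]).as_matrix(); T[:3,3]=st["position"]; return T
def tri(rays):
    A=np.zeros((3,3));b=np.zeros(3)
    for o,d in rays:
        P=np.eye(3)-np.outer(d,d);A+=P;b+=P@o
    x=np.linalg.solve(A,b); return x,[np.linalg.norm((np.eye(3)-np.outer(d,d))@(x-o)) for o,d in rays]
def planez(f,px,z,st=None):
    o,d=ray(f,px,st); return o+d*(z-o[2])/d[2]
def proj(f,X,st=None):
    V=f["view"] if "view" in f else np.linalg.inv(tool(st)@f["tool_from_camera"])
    p=(V@np.c_[np.atleast_2d(X),np.ones(len(np.atleast_2d(X)))].T)[:3].T
    return np.c_[f["cx"]+f["fx"]*p[:,0]/-p[:,2], f["cy"]-f["fy"]*p[:,1]/-p[:,2]]
def ld(n): return pickle.load(open(n+".pkl","rb"))
E
python3 - <<'E'
from h import *
S,_=ld("scene0");D,_=ld("side0")
for n,a,b in [("grip",(347,181),(359,286)),("thick",(375,183),(338,281)),("thin",(339,214),(340,339)),("hub",(201,292),(344,184)),("seatmid",(191,262),(391,205)),("jig",(191,276),(387,226)),("cradle",(349,219),(339,338)),("plate",(354,200),(337,307))]:
    x,e=tri([ray(S,a),ray(D,b)]);print(n,x.round(1),np.round(e,1))
c=S["pixels"]
a=cv2.resize(c[130:265,295:400],None,fx=4,fy=4,interpolation=cv2.INTER_CUBIC)[:600]
b=cv2.resize(D["pixels"][245:395,290:395],None,fx=4,fy=4,interpolation=cv2.INTER_CUBIC)
h=max(a.shape[0],b.shape[0]);im=np.zeros((600,840,3),np.uint8);im[:a.shape[0],:420]=a;im[:b.shape[0],420:]=b;cv2.imwrite("pics/c1.png",im[:, :800])
a=cv2.resize(c[225:360,125:260],None,fx=3,fy=3,interpolation=cv2.INTER_CUBIC)
b=cv2.resize(D["pixels"][165:265,300:430],None,fx=3,fy=3,interpolation=cv2.INTER_CUBIC)
im=np.zeros((410,800,3),np.uint8);im[:a.shape[0],:405]=a;im[:b.shape[0],408:408+390]=b;cv2.imwrite("pics/c2.png",im)
E
```

```text
grip [451.9 192.9 114.1] [0.5 0.5]
thick [491.9 231.  133.7] [17.6 17.6]
thin [467.6 184.4   4.5] [19.1 19.1]
hub [ 579.9 -241.6   84.5] [1.5 1.5]
seatmid [ 460.2 -225.6   50. ] [0.3 0.3]
jig [ 461.3 -229.5   -3.9] [7.8 7.8]
cradle [479.7 193.7   2.7] [4.9 4.9]
plate [484.1 198.5  71.6] [2.1 2.1]
```

View pics/c1.png

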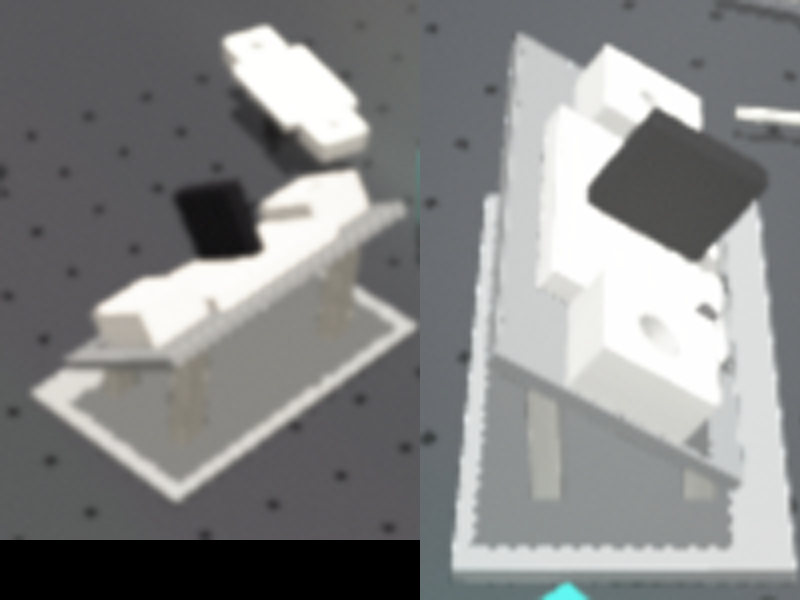

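View pics/c2.png

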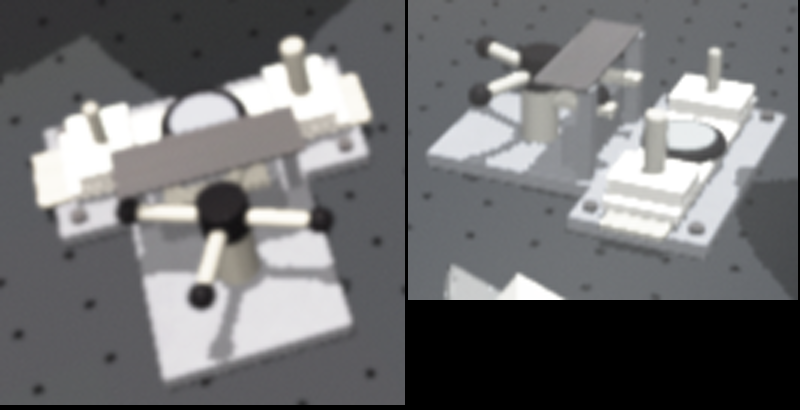

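The crop confirms it: the white plate in the cradle carries the black fin, at scene (347,181) and side (359,286). The jig's thick pin is at the world +y end. I'll move over the jig for a wrist look.

Request:
move_arm --linear '[[0.9,-0.7,-0.1],[0.9,-0.7,-0.1],[0.9,-0.7,-0.1],[0.9,-0.7,-0.1],[0.9,-0.7,-0.1],[0.9,-0.7,-0.1],[0.9,-0.7,-0.1],[0.9,-0.7,-0.1]]' --dr '[[0,0,0],[0,0,0],[0,0,0],[0,0,0],[0,0,0],[0,0,0],[0,0,0],[0,0,0]]'

```text
time_s: 3.2
position: [380.6, -365.6, 255.6]
ee_rot: [0.0, 0.982, 0.19, 0.0]
ft_force: [0.5, 0.6, 0.4]
grip_width: 85.4
```

Request:
move_arm --linear '[[0.9,-0.7,-0.1],[0.9,-0.7,-0.1],[0.9,-0.7,-0.1],[0.9,-0.7,-0.1],[0.6,-0.7,-0.1],[0,0,0],[0,0,0]]' --dr '[[0,0,0],[0,0,0],[0,0,0],[0,0,0],[0,0,0],[0,0,0],[0,0,0]]' --fingers -0.2

```text
time_s: 3.9
position: [458.1, -222.0, 270.4]
ee_rot: [0.0, 0.982, 0.191, 0.0]
ft_force: [0.3, -0.9, 0.2]
grip_width: 51.3
```

```bash
cat > grab.py <<'E'
import sys
from plant import state, optics, job, finder
from h import *
def grab(cam,tag):
    st=state(); f=optics.grab_frame(cam); pickle.dump((f,st),open(tag+".pkl","wb")); cv2.imwrite(f"pics/{tag}.png",f["pixels"]); return f,st
E
python3 - <<'E'
from grab import *
f,s=grab("wrist","w1"); print(s["time_s"],s["position"],s["ee_rot"],s["grip_width"],s["ft_force"])
for t in ["seat_mid","star_hub","jig"]:
    print(t,[(round(d["score"],2),np.round(d["point"],1)) for d in finder.pinpoint("wrist",t)])
E
```

```text
3.9 [ 458.06986001 -222.03234981  270.43839175] [1.63696574e-04 9.81681533e-01 1.90529094e-01 7.07867455e-05] 51.28816475351416 [ 0.31251426 -0.89862003  0.24338115]
seat_mid [(0.79, array([203.8, 322.2])), (0.51, array([ 97. , 394.6]))]
star_hub [(0.85, array([ 96.5, 396.1]))]
jig [(0.6, array([193.5, 321.9]))]
```

View pics/w1.png

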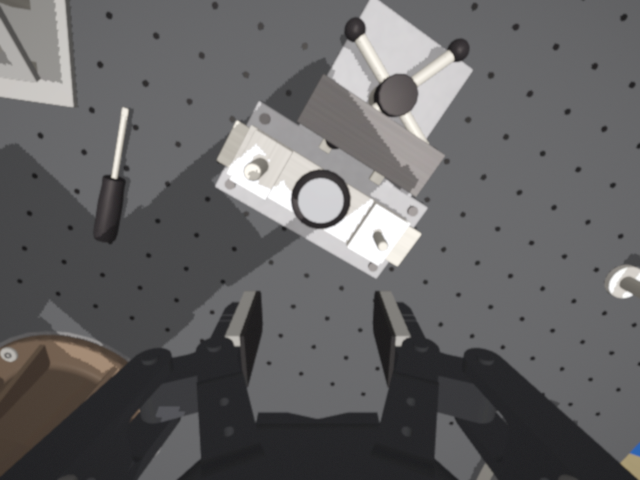

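The wrist view shows the jig: thick pin near (255,168), thin pin near (380,240), hub (397,95), and the driver at (112,175). I'll enlarge it for pixel-accurate points.

```bash
python3 - <<'E'
from h import *
f,s=ld("w1")
a=cv2.resize(f["pixels"][95:285,205:435],None,fx=3.4,fy=3.1,interpolation=cv2.INTER_CUBIC); cv2.imwrite("pics/w1c.png",a); print(a.shape)
E
```

```text
(589, 782, 3)
```

View pics/w1c.png

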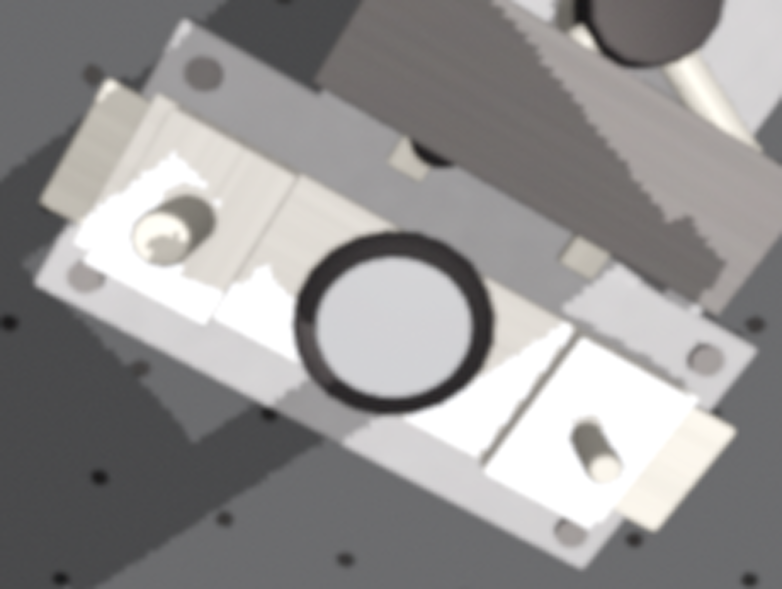

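```bash
python3 - <<'E'
from h import *
f,s=ld("w1");S,_=ld("scene0");D,_=ld("side0")
g=lambda x,y:((x+.5)/3.4-.5+205,(y+.5)/3.1-.5+95)
tk=planez(f,g(160,238),93,s);tn=planez(f,g(604,467),81,s)
v=tk-tn; print("pins",tk,tn,np.hypot(*v[:2]),"yaw jig y from world y",np.arctan2(-v[0],v[1]),"mid",(tk+tn)/2)
for z in (10,12,15,20):
    c=[planez(f,g(*p),z,s) for p in [(185,22),(755,350),(580,568),(38,283)]]
    l=[np.linalg.norm(c[i]-c[(i+1)%4]).round(1) for i in range(4)]
    m=sum(c)/4; a=(c[0]+c[3]-c[1]-c[2])
    print(z,l,m.round(1),np.arctan2(-a[0],a[1]).round(4))
h=planez(f,(396.5,95.5),90,s);print("hub",h)
# two/three view pin tops: scene & side
sc=[(125+ (290.5)/3-.5,225+45.5/3-.5),(125+91.5/3-.5,225+107/3-.5)]
sd=[(300+(657-408)/3,165+117/3),(300+(715-408)/3,165+53/3)]
for i,p in enumerate([g(160,238),g(604,467)]):
    print(tri([ray(f,p,s),ray(S,sc[i]),ray(D,sd[i])]))
    for X in (tk,tn)[i:i+1]: print(proj(S,X),sc[i],proj(D,X),sd[i])
E
```

```text
pins [ 469.70826624 -151.31101066   93.        ] [ 445.9121572  -298.67606503   81.        ] 149.2739563856692 yaw jig y from world y -0.16009534084570462 mid [ 457.81021172 -224.99353785   87.        ]
10 [np.float64(229.2), np.float64(109.3), np.float64(228.5), np.float64(108.4)] [ 456.1 -228.6   10. ] -0.1648
12 [np.float64(228.1), np.float64(108.8), np.float64(227.4), np.float64(107.9)] [ 456.4 -228.4   12. ] -0.1648
15 [np.float64(226.4), np.float64(108.0), np.float64(225.7), np.float64(107.1)] [ 457.  -228.1   15. ] -0.1648
20 [np.float64(223.5), np.float64(106.6), np.float64(222.9), np.float64(105.7)] [ 458.  -227.7   20. ] -0.1648
hub [ 579.01874641 -247.42874548   90.        ]
(array([ 468.34346562, -150.18535945,   89.57641376]), [np.float64(0.9582846441229275), np.float64(1.156009521721591), np.float64(0.6890031606990923)])
[[220.91879203 239.66697104]] (221.33333333333331, 239.66666666666666) [[382.61341854 202.02015238]] (383.0, 204.0)
(array([ 444.70013533, -297.58748939,   78.85577681]), [np.float64(1.86013798270299), np.float64(1.4719323435918976), np.float64(0.8920458665113402)])
[[153.87968843 260.46886744]] (155.0, 260.1666666666667) [[401.78581117 181.32411492]] (402.3333333333333, 182.66666666666666)
```

Request:
move_arm --linear '[[0.35,-1,-0.1],[0.35,-1,-0.1],[0.35,-1,-0.1],[0.35,-1,-0.1],[0.35,-1,-0.1],[0.35,-1,-0.1],[0.35,-1,-0.1],[0.35,-1,-0.1],[0.35,-1,-0.1],[0.35,-1,-0.1]]' --dr '[[0,0,0],[0,0,0],[0,0,0],[0,0,0],[0,0,0],[0,0,0],[0,0,0],[0,0,0],[0,0,0],[0,0,0]]'

```text
time_s: 5.1
position: [443.5, 95.7, 300.5]
ee_rot: [0.0, 0.982, 0.189, 0.0]
ft_force: [0.6, -1.0, 0.5]
grip_width: 51.3
```

Request:
move_arm --linear '[[0.35,-1,0],[0.35,-1,0],[0.3,-1,0],[0,0,0],[0,0,0]]' --dr '[[0,0,0],[0,0,0],[0,0,0],[0,0,0],[0,0,0]]'

```text
time_s: 5.6
position: [437.9, 189.7, 300.1]
ee_rot: [0.0, 0.982, 0.19, -0.0]
ft_force: [-0.2, 0.1, 0.0]
grip_width: 51.5
```

```bash
python3 - <<'E'
from grab import *
f,s=grab("wrist","w2"); print(s["time_s"],s["position"],s["ee_rot"],s["grip_width"],s["ft_force"])
for t in ["plate_grip","thick_hole","thin_hole","plate","cradle"]:
    print(t,[(round(d["score"],2),np.round(d["point"],1)) for d in finder.pinpoint("wrist",t)])
E
```

```text
5.6 [437.88991671 189.65575162 300.11447682] [ 1.48043855e-04  9.81757817e-01  1.90135574e-01 -1.73921597e-04] 51.47800473664223 [-0.18249758  0.08554905  0.00771635]
plate_grip [(0.66, array([191.6, 321.3])), (0.65, array([241.4, 145.4]))]
thick_hole [(0.97, array([147.8, 251.7])), (0.94, array([284.7, 124.8]))]
thin_hole [(0.97, array([209.3, 149.4])), (0.85, array([110.8, 138. ])), (0.69, array([169.8, 395.4])), (0.55, array([268.4, 426.5]))]
plate [(0.87, array([45.8, 90.5])), (0.86, array([159.8, 326.1])), (0.62, array([248.4, 139.3]))]
cradle []
```

View pics/w2.png

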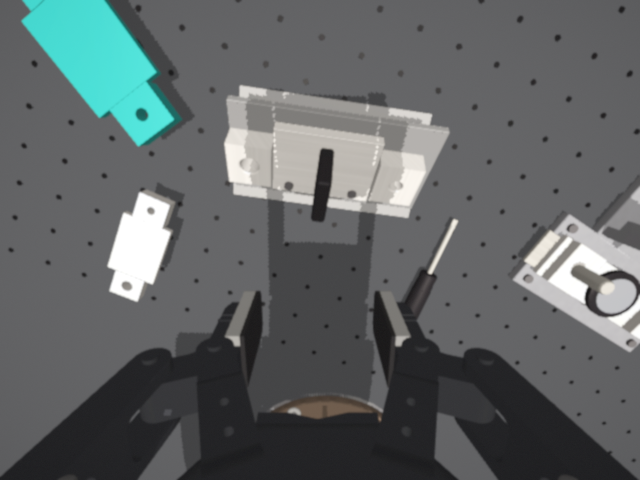

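The wrist view shows the fin at (323,185), the thick hole at (249,163) and the thin hole at (396,186). I'll enlarge it and fit the pose.

```bash
python3 - <<'E'
from h import *
f,s=ld("w2")
a=cv2.resize(f["pixels"][80:225,220:455],None,fx=3.4,fy=3.4,interpolation=cv2.INTER_CUBIC); cv2.imwrite("pics/w2c.png",a); print(a.shape)
E
```

```text
(493, 799, 3)
```

View pics/w2c.png

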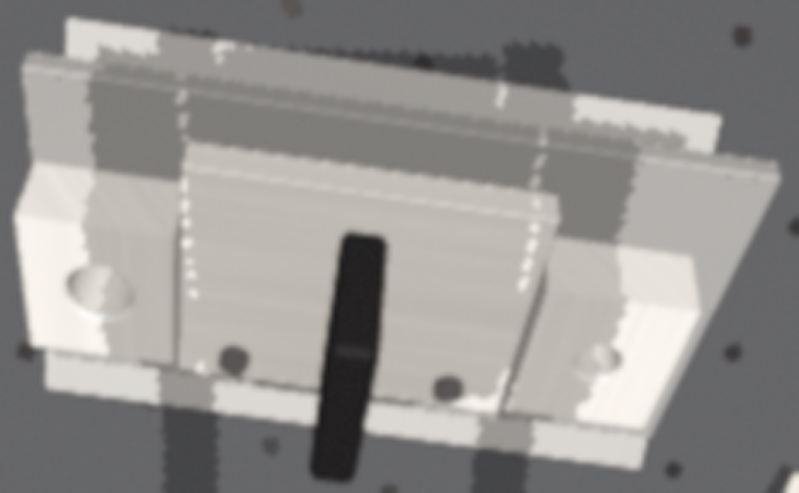

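```bash
cat > fit.py <<'E'
from h import *
from scipy.optimize import least_squares
f,s=ld("w2");S,_=ld("scene0");D,_=ld("side0")
O={(0,75,24):(101,289),(0,-75,24):(598,360),(40,53,12):(185,172),(40,-53,12):(557,217),(25,97,24):(18,213),(25,-97,24):(698,309),(-25,97,24):(33,346),(-25,53,24):(180,363),(-25,-97,24):(645,430),(-25,-53,24):(505,412),(25,97,0):(35,165),(28,7,62):(335,350),(28,-7,62):(373,354),(-28,7,62):(312,475),(-28,-7,62):(354,480),(28,7,12):(345,235),(28,-7,12):(386,238)}
X=np.array(list(O),float);P=np.array([((x+.5)/3.4-.5+220,(y+.5)/3.4-.5+80) for x,y in O.values()])
def T(p,X): return R.from_rotvec(p[3:]).apply(X)+p[:3]
sd={(0,75,24):(290+(657-420)/4,245+333/4),(-28,7,62):(290+(696-420)/4,245+258/4),(28,7,62):(290+(592-420)/4,245+190/4),(-28,-7,62):(290+(764-420)/4,245+182/4),(28,-7,62):(290+(655-420)/4,245+110/4)}
Xs=np.array(list(sd),float);Ps=np.array(list(sd.values()))
def res(p,side=True):
    r=(proj(f,T(p,X),s)-P).ravel()
    if side: r=np.r_[r,(proj(D,T(p,Xs))-Ps).ravel()]
    return r
r0=(R.from_euler("z",-.1)*R.from_euler("y",-.61)).as_rotvec()
for side in (False,True):
    q=least_squares(res,np.r_[480,195,90,r0],args=(side,),loss="soft_l1",x_scale=np.r_[10,10,10,.1,.1,.1])
    M=R.from_rotvec(q.x[3:]).as_matrix()
    print(side,q.x[:3].round(1),"rms",np.sqrt(np.mean(res(q.x,side)**2)).round(2),"tilt",np.arccos(M[2,2]).round(4));print(M.round(4));print("grip",T(q.x,np.array([[0,0,44.]])).round(1)); print(res(q.x,side).reshape(-1,2).round(1).tolist())
np.save("plate.npy",q.x)
E
python3 fit.py
```

```text
False [479.2 198.4  72.1] rms 1.21 tilt 0.6066
[[ 0.7959 -0.246  -0.5531]
 [ 0.2037  0.9693 -0.1379]
 [ 0.5701 -0.003   0.8216]]
grip [[454.8 192.4 108.2]]
[[0.3, 1.7], [-0.3, 0.5], [-0.7, -1.4], [0.5, 0.9], [0.3, 1.0], [-0.1, 0.4], [0.8, -0.2], [-1.3, 0.3], [-0.9, -1.1], [0.5, -1.1], [1.0, -0.2], [-2.0, -0.9], [2.4, 0.1], [-1.1, 1.9], [0.2, 2.2], [-0.9, -3.0], [1.3, -1.9]]
True [479.3 198.4  68.9] rms 5.19 tilt 0.6126
[[ 0.7926 -0.2452 -0.5583]
 [ 0.2029  0.9695 -0.1377]
 [ 0.575  -0.0042  0.8182]]
grip [[454.7 192.3 104.9]]
[[0.9, 1.2], [-1.0, 0.1], [-0.3, -1.4], [-0.0, 0.9], [1.2, 0.9], [-1.0, 0.1], [1.7, -0.9], [-0.9, -0.4], [-1.7, -1.8], [0.1, -1.8], [1.9, -0.3], [-2.1, -1.2], [2.2, -0.2], [-1.0, 1.0], [0.1, 1.3], [-0.8, -3.1], [1.2, -2.0], [1.6, 2.1], [19.2, -15.8], [16.3, -15.3], [1.5, -2.1], [0.3, -0.5]]
```

```bash
python3 - <<'E'
t=open("fit.py").read()
t=t.replace("(-28,7,62):(290+(696","(-28,7,12):(290+(696").replace("(28,7,62):(290+(592","(28,7,12):(290+(592").replace("(-28,-7,62):(290+(764","(-28,7,62):(290+(764").replace("(28,-7,62):(290+(655","(28,7,62):(290+(655")
open("fit.py","w").write(t)
E
python3 fit.py
```

```text
False [479.2 198.4  72.1] rms 1.21 tilt 0.6066
[[ 0.7959 -0.246  -0.5531]
 [ 0.2037  0.9693 -0.1379]
 [ 0.5701 -0.003   0.8216]]
grip [[454.8 192.4 108.2]]
[[0.3, 1.7], [-0.3, 0.5], [-0.7, -1.4], [0.5, 0.9], [0.3, 1.0], [-0.1, 0.4], [0.8, -0.2], [-1.3, 0.3], [-0.9, -1.1], [0.5, -1.1], [1.0, -0.2], [-2.0, -0.9], [2.4, 0.1], [-1.1, 1.9], [0.2, 2.2], [-0.9, -3.0], [1.3, -1.9]]
True [479.6 198.5  74.6] rms 1.37 tilt 0.606
[[ 0.7968 -0.2445 -0.5526]
 [ 0.2019  0.9696 -0.1379]
 [ 0.5696 -0.0017  0.822 ]]
grip [[455.2 192.4 110.7]]
[[-0.1, 1.5], [0.3, 0.7], [-0.8, -1.8], [1.2, 0.8], [-0.3, 0.6], [0.8, 0.4], [0.3, -0.3], [-1.6, 0.3], [-0.3, -0.8], [0.8, -0.9], [0.6, -0.6], [-1.8, -0.8], [2.7, 0.1], [-1.0, 2.2], [0.3, 2.5], [-0.7, -3.2], [1.6, -2.1], [1.4, -1.0], [0.4, 1.5], [-2.3, 2.9], [2.0, 0.1], [0.1, 1.6]]
```

The plate fit is good: tilt 0.606 rad, yaw 0.246, grip point ≈ (455,192,110), rms about 1.3 px. Next I orient the tool along the plate normal and stand off.

Request:
move_arm --linear '[[0,0,0],[0,0,0],[0,0,0],[0,0,0],[0,0,0],[0,0,0],[0,0,0]]' --dr '[[0,0,7.8],[0,7,0],[0,7,0],[0,7,0],[0,7,0],[0,6.9,0],[0,0,0]]'

```text
time_s: 6.6
position: [434.6, 188.4, 298.5]
ee_rot: [-0.037, 0.947, 0.117, 0.298]
ft_force: [-0.2, -0.0, 0.4]
grip_width: 51.3
```

Request:
move_arm --linear '[[-0.62,0,0.7],[-0.62,0,0.7],[-0.62,0,0.7],[-0.62,0,0.7],[-0.62,0,0.7],[0,0,0],[0,0,0]]' --dr '[[0,0,0],[0,0,0],[0,0,0],[0,0,0],[0,0,0],[0,0,0],[0,0,0]]'

```text
time_s: 7.3
position: [435.4, 177.1, 222.3]
ee_rot: [-0.031, 0.95, 0.115, 0.288]
ft_force: [0.2, 0.3, 0.9]
grip_width: 51.0
```

```bash
python3 - <<'E'
from grab import *
f,s=grab("wrist","w3"); print(s["time_s"],s["position"],s["joint_positions"],s["grip_width"],s["ft_force"])
p=np.load("plate.npy"); M=R.from_rotvec(p[3:]).as_matrix(); T=tool(s)
print(T.round(3))
for z in (44-19,):
    t=p[:3]+M[:,2]*z; print("to go tool axes mm",(T[:3,:3].T@(t-T[:3,3])).round(1))
print("misrot deg in tool", np.degrees(R.from_matrix(T[:3,:3].T@(M@np.diag([1,-1,-1]))).as_rotvec()).round(2))
X=np.array([(0,75,24),(0,-75,24),(28,7,62),(-28,-7,62),(-28,7,62),(28,-7,62),(0,0,44),(25,97,24),(-25,-97,24)],float)
im=f["pixels"].copy()
for q in proj(f,R.from_rotvec(p[3:]).apply(X)+p[:3],s): cv2.circle(im,(int(round(q[0])),int(round(q[1]))),2,(0,0,255),-1)
cv2.imwrite("pics/w3o.png",im)
E
```

```text
7.3 [435.36644029 177.14094948 222.31383155] [ 0.39655739  0.06120026  2.46438846 -1.22024849  0.10061242  2.91774019] 50.95806961610765 [0.16054475 0.27255066 0.91809625]
[[ 8.08000e-01  2.35000e-01  5.41000e-01  4.35366e+02]
 [ 2.00000e-01 -9.72000e-01  1.24000e-01  1.77141e+02]
 [ 5.55000e-01  8.00000e-03 -8.32000e-01  2.22314e+02]
 [ 0.00000e+00  0.00000e+00  0.00000e+00  1.00000e+00]]
to go tool axes mm [-42.4 -11.2 124.5]
misrot deg in tool [ 0.6   1.03 -0.25]
```

View pics/w3o.png

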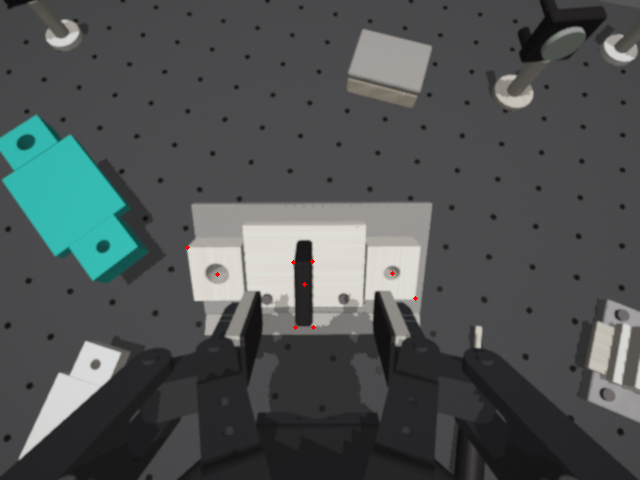

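Wrist view: the fitted points land on the plate (holes (217,274) and (392,273)), so the estimate is right. However, joint 5 is at its 0.09 limit, so the tool is nearly in line with the forearm. I'll work out the kinematics and pick a smaller tool tilt; the fin can be pinched at any angle about plate y.

```bash
cat > kin.py <<'E'
from h import *
from scipy.optimize import least_squares
Ry=lambda a:R.from_euler("y",a).as_matrix();Rz=lambda a:R.from_euler("z",a).as_matrix()
def fk(j,k):
    r0,z0,L1,a3,L2,L6=k
    A=Rz(j[0]);p=np.array([0,0,z0])+A@[r0,0,0]
    A=A@Ry(j[1]);p=p+A@[0,0,L1]
    A=A@Ry(j[2]);p=p+A@[a3,0,L2]
    A=A@Rz(j[3])@Ry(j[4])@Rz(j[5]) ;p=p+A@[0,0,L6]
    return p,A
if __name__=="__main__":
    st=[ld(n)[1] for n in ("wrist0","w1","w2","w3")]
    def res(k):return np.concatenate([fk(s["joint_positions"],k)[0]-s["position"] for s in st])
    q=least_squares(res,[100,450,450,0,450,300],loss="soft_l1");print(q.x.round(1),q.fun.round(1))
    for s in st: print((fk(s["joint_positions"],q.x)[1].T@tool(s)[:3,:3]).round(2).tolist())
    np.save("kin.npy",q.x)
E
python3 kin.py
```

```text
[ 212.8 -329.5  570.3 -173.1   90.6   52.4] [-31.8  -0.7   0.1  -8.8 -29.8   4.1   0.6 -31.9  -7.8   0.1  -0.2  -0.1]
[[0.0, -1.0, 0.0], [1.0, 0.0, 0.0], [-0.0, 0.0, 1.0]]
[[0.0, -1.0, 0.0], [1.0, 0.0, 0.0], [-0.0, 0.0, 1.0]]
[[0.0, -1.0, 0.0], [1.0, 0.0, 0.0], [-0.0, 0.0, 1.0]]
[[0.0, -1.0, 0.0], [1.0, 0.0, 0.0], [-0.0, 0.0, 1.0]]
```

```bash
python3 - <<'E'
t=open("kin.py").read()
t=t.replace("r0,z0,L1,a3,L2,L6=k","r0,z0,L1,a3,L2,L6,y0=k").replace("A@[r0,0,0]","A@[r0,y0,0]").replace("450,300]","450,300,30]").replace('loss="soft_l1"','xtol=1e-14,ftol=1e-14')
open("kin.py","w").write(t)
E
python3 kin.py
cat > ik.py <<'E'
from kin import *
k=np.load("kin.npy")
lo=np.array([-2.75,-.82,.23,-1.56,.09,-2.92]);hi=np.array([2.75,2.05,2.67,4.7,2.69,2.92])
Z=np.array([[0,-1,0],[1,0,0],[0,0,1.]])
def ik(p,A,j0):
    def r(j):
        P,B=fk(j,k);return np.r_[(P-p)/100,3*R.from_matrix((B@Z).T@A).as_rotvec()]
    q=least_squares(r,np.clip(j0,lo+1e-3,hi-1e-3),bounds=(lo,hi));return q.x,np.abs(q.fun).max()
E
```

```text
[  0.  317.6 597.3  32.9 445.  371.7  30.3] [ 0. -0.  0.  0. -0. -0.  0.  0. -0. -0. -0.  0.]
[[0.0, -1.0, 0.0], [1.0, 0.0, 0.0], [-0.0, 0.0, 1.0]]
[[0.0, -1.0, 0.0], [1.0, 0.0, 0.0], [-0.0, 0.0, 1.0]]
[[0.0, -1.0, 0.0], [1.0, 0.0, 0.0], [-0.0, 0.0, 1.0]]
[[0.0, -1.0, 0.0], [1.0, 0.0, 0.0], [-0.0, 0.0, 1.0]]
```

```bash
cat > t.py <<'E'
from ik import *
p=np.load("plate.npy");M=R.from_rotvec(p[3:]).as_matrix();grip=p[:3]+44*M[:,2]
yaw=np.arctan2(M[1,0],M[0,0]);print(yaw)
C=np.diag([1,-1,-1.])
jy=-.162
for phi in (0,5,10,15,20,25):
  for flip in (0,1):
    F=Rz(np.pi) if flip else np.eye(3)
    A=M@Ry(np.radians(34.9-phi))@C@F   # tool tilt phi from vertical
    D=np.radians(phi-34.9)
    B=Rz(jy)@Ry(-D)@C@F # at jig: tool rel plate same
    B=Rz(jy)@Ry(np.radians(34.9-phi))@C@F
    for nm,P,AA in (("pre",grip+A[:,2]*(19-80),A),("grasp",grip+A[:,2]*19,A),("lift",grip+A[:,2]*19+[0,0,170],A),("hov",np.array([457,-226,110+44+20])+B[:,2]*19,B),("seat",np.array([457,-226,89])+B[:,2]*19,B)):
        best=min((ik(P,AA,[j1,.4,1.7,j4,.9,j6]) for j1 in (-.5,.4) for j4 in (0,3.1) for j6 in (-1,1)),key=lambda x:x[1])
        print(phi,flip,nm,best[0].round(2),best[1].round(4))
E
python3 t.py
```

```text
0.2481800054160758
0 0 pre [ 0.34  0.34  2.01 -0.    0.79  1.66] 0.0
0 0 grasp [ 0.34  0.47  2.07 -0.    0.6   1.67] 0.0
0 0 lift [ 0.34  0.23  1.91 -0.    1.01  1.66] 0.0
0 0 hov [-0.42  0.7   1.57 -0.15  1.47  1.37] 0.0
0 0 seat [-0.42  0.81  1.6  -0.15  1.33  1.4 ] 0.0
0 1 pre [ 0.34  0.34  2.01 -0.    0.79 -1.48] 0.0
0 1 grasp [ 0.34  0.47  2.07 -0.    0.6  -1.48] 0.0
0 1 lift [ 0.34  0.23  1.91 -0.    1.01 -1.48] 0.0
0 1 hov [-0.42  0.7   1.57 -0.15  1.47 -1.77] 0.0
0 1 seat [-0.42  0.81  1.6  -0.15  1.33 -1.75] 0.0
5 0 pre [ 0.35  0.3   2.09 -0.02  0.67  1.68] 0.0
5 0 grasp [ 0.35  0.44  2.14 -0.02  0.47  1.69] 0.0
5 0 lift [ 0.35  0.19  1.97 -0.01  0.9   1.68] 0.0
5 0 hov [-0.43  0.65  1.63 -0.13  1.37  1.37] 0.0
5 0 seat [-0.43  0.76  1.66 -0.14  1.23  1.39] 0.0
5 1 pre [ 0.35  0.3   2.09 -0.02  0.67 -1.46] 0.0
5 1 grasp [ 0.35  0.44  2.14 -0.02  0.47 -1.45] 0.0
5 1 lift [ 0.35  0.19  1.97 -0.01  0.9  -1.46] 0.0
5 1 hov [-0.43  0.65  1.63 -0.13  1.37 -1.78] 0.0
5 1 seat [-0.43  0.76  1.66 -0.14  1.23 -1.76] 0.0
10 0 pre [ 0.36  0.26  2.17 -0.04  0.54  1.71] 0.0
10 0 grasp [ 0
[... 1302 characters left out ...]
.4   2.33 -0.6   0.09 -0.86] 0.03
20 1 lift [ 0.37  0.08  2.16 -0.08  0.56 -1.39] 0.0
20 1 hov [-0.47  0.51  1.8  -0.09  1.08 -1.82] 0.0
20 1 seat [-0.47  0.63  1.86 -0.1   0.91 -1.8 ] 0.0
25 0 pre [ 0.39  0.2   2.41 -0.54  0.12  2.24] 0.0
25 0 grasp [ 0.38  0.42  2.41  3.6   0.13 -1.91] 0.0
25 0 lift [ 0.38  0.05  2.23 -0.13  0.44  1.81] 0.0
25 0 hov [-0.48  0.46  1.87 -0.07  0.98  1.29] 0.0
25 0 seat [-0.48  0.59  1.92 -0.08  0.8   1.31] 0.0
25 1 pre [ 0.39  0.2   2.41 -0.54  0.12 -0.9 ] 0.0
25 1 grasp [0.38 0.42 2.41 3.6  0.13 1.23] 0.0
25 1 lift [ 0.38  0.05  2.23 -0.13  0.44 -1.33] 0.0
25 1 hov [-0.48  0.46  1.87 -0.07  0.98 -1.85] 0.0
25 1 seat [-0.48  0.59  1.92 -0.08  0.8  -1.83] 0.0
```

Request:
move_arm --linear '[[0,0,-0.3],[0,0,-0.3],[0,0,0],[0,0,0],[0,0,0],[0,0,0],[0,0,0],[0,0,0],[0,0,0]]' --dr '[[0,-2,0],[0,-2,0],[0,-4,0],[0,-4,0],[0,-4,0],[0,-4,0],[0,-4,0],[0,0,0],[0,0,0]]'

```text
time_s: 8.25
position: [436.6, 167.5, 229.5]
ee_rot: [-0.0, 0.984, 0.112, 0.139]
ft_force: [-0.4, 0.1, -1.1]
grip_width: 51.2
```

```bash
cat > togo.py <<'E'
from grab import *
import sys
from plant import state
def report(P,A,s=None):
    s=s or state();T=tool(s);B=T[:3,:3]
    print("t",round(s["time_s"],2),"pos",s["position"].round(1),"j",s["joint_positions"].round(2),"w",round(s["grip_width"],1),"F",s["ft_force"].round(1),"M",s["ft_torque"].round(2))
    print("rot deg",np.degrees(R.from_matrix(B.T@A).as_rotvec()).round(2)," shift(30mm) now axes",(B.T@(P-T[:3,3])/30).round(3)," final axes",(A.T@(P-T[:3,3])/30).round(3))
def grasp(phi=10,back=0):
    p=np.load("plate.npy");M=R.from_rotvec(p[3:]).as_matrix();g=p[:3]+44*M[:,2]
    A=M@R.from_euler("y",34.9-phi,degrees=True).as_matrix()@np.diag([1,-1,-1.])
    return g+A[:,2]*(19-back),A
E
python3 - <<'E'
from togo import *
report(*grasp(10,80))
E
```

```text
t 8.25 pos [436.6 167.5 229.5] j [ 0.35  0.1   2.21 -0.12  0.56  1.79] w 51.2 F [-0.4  0.1 -1.1] M [-0.03  0.17 -0.05]
rot deg [ 1.94 -5.99 -0.99]  shift(30mm) now axes [-0.103 -0.727  1.981]  final axes [ 0.118 -0.659  2.004]
```

Request:
move_arm --linear '[[0,0,0],[0.02,-0.16,0.5],[0.03,-0.16,0.5],[0.03,-0.17,0.5],[0.03,-0.17,0.5],[0,0,0],[0,0,0]]' --dr '[[1.9,-6,-1],[0,0,0],[0,0,0],[0,0,0],[0,0,0],[0,0,0],[0,0,0]]'

```text
time_s: 8.95
position: [443.9, 189.3, 170.7]
ee_rot: [-0.009, 0.989, 0.123, 0.084]
ft_force: [-0.1, -0.0, 0.2]
grip_width: 51.2
```

```bash
python3 - <<'E'
from togo import *
f,s=grab("wrist","w4")
report(*grasp(10,0),s)
p=np.load("plate.npy")
X=np.array([(0,75,24),(0,-75,24),(28,7,62),(-28,-7,62),(-28,7,62),(28,-7,62),(0,0,44),(25,97,24),(-25,-97,24)],float)
im=f["pixels"].copy()
for q in proj(f,R.from_rotvec(p[3:]).apply(X)+p[:3],s): cv2.circle(im,(int(round(q[0])),int(round(q[1]))),2,(0,0,255),-1)
cv2.imwrite("pics/w4o.png",im)
E
```

```text
t 8.95 pos [443.9 189.3 170.7] j [ 0.36  0.26  2.17 -0.04  0.55  1.71] w 51.2 F [-0.1 -0.   0.2] M [-0.01  0.    0.06]
rot deg [0.08 0.12 0.08]  shift(30mm) now axes [ 0.05  -0.014  2.669]  final axes [ 0.044 -0.01   2.669]
```

View pics/w4o.png

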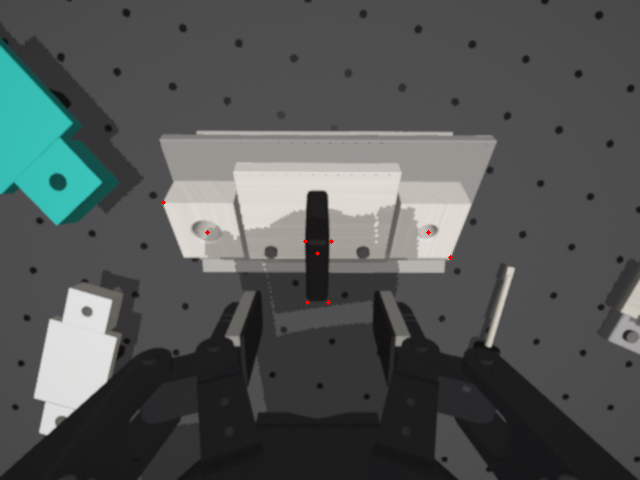

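The overlay agrees: fin centred at column 317 between the fingers. Descend and close.

Request:
move_arm --linear '[[0,0,0.5],[0,0,0.5],[0.02,0,0.5],[0.02,0,0.5],[0,0,0.4],[0,0,0.2],[0,0,0],[0,0,0]]' --dr '[[0,0,0],[0,0,0],[0,0,0],[0,0,0],[0,0,0],[0,0,0],[0,0,0],[0,0,0]]'

```text
time_s: 9.8
position: [458.7, 192.7, 94.3]
ee_rot: [-0.009, 0.989, 0.123, 0.084]
ft_force: [0.0, -0.8, 0.7]
grip_width: 51.1
```

Request:
move_arm --linear '[[0,0,0],[0,0,0],[0,0,0],[0,0,0],[0,0,0],[0,0,0],[0,0,0],[0,0,0]]' --dr '[[0,0,0],[0,0,0],[0,0,0],[0,0,0],[0,0,0],[0,0,0],[0,0,0],[0,0,0]]' --fingers 1

```text
time_s: 10.6
position: [458.8, 192.8, 94.4]
ee_rot: [-0.009, 0.989, 0.123, 0.085]
ft_force: [-2.3, -0.1, 8.8]
grip_width: 13.3
```

```bash
python3 - <<'E'
from togo import *
f,s=grab("wrist","w5")
report(*grasp(10,0),s)
E
```

```text
t 10.6 pos [458.8 192.8  94.4] j [ 0.35  0.42  2.2  -0.06  0.35  1.73] w 13.3 F [-2.3 -0.1  8.8] M [ 0.24  0.37 -0.14]
rot deg [0.08 0.06 0.04]  shift(30mm) now axes [-0.024 -0.014  0.078]  final axes [-0.024 -0.014  0.078]
```

View pics/w5.png

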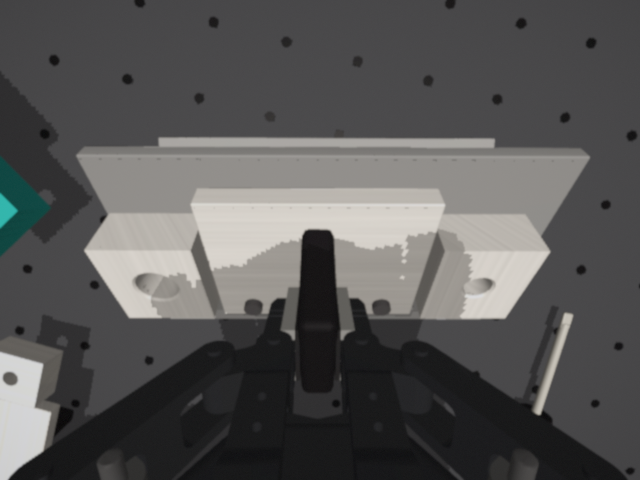

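Gripped (13.3 mm opening, thin hole at (478,287), thick at (157,286)). Lift straight up.

Request:
move_arm --linear '[[0.03,0,-0.2],[0.09,0,-0.5],[0.14,0,-0.8],[0.17,0,-0.98],[0.17,0,-0.98],[0.17,0,-0.98],[0.17,0,-0.98],[0.1,0,-0.6],[0,0,0],[0,0,0]]' --dr '[[0,0,0],[0,0,0],[0,0,0],[0,0,0],[0,0,0],[0,0,0],[0,0,0],[0,0,0],[0,0,0],[0,0,0]]'

```text
time_s: 11.65
position: [458.3, 193.2, 276.7]
ee_rot: [-0.009, 0.989, 0.123, 0.084]
ft_force: [-0.2, 0.6, -3.9]
grip_width: 13.0
```

```bash
python3 - <<'E'
from togo import *
f,s=grab("wrist","w6")
print(s["time_s"],s["position"],s["ft_force"],s["ft_torque"],s["grip_width"])
E
```

```text
11.65 [458.25422098 193.18126375 276.72958148] [-0.18434291  0.57317671 -3.91374292] [-0.06340157  0.28836937  0.02309641] 12.982162715824298
```

View pics/w6.png

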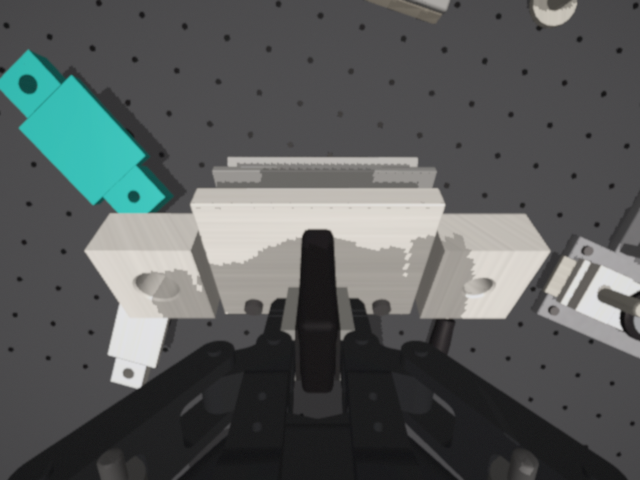

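The plate is lifted and hasn't shifted in the gripper. I'll measure its pose in the tool frame precisely.

```bash
python3 - <<'E'
from h import *
f,s=ld("w6")
a=cv2.resize(f["pixels"][175:405,80:560],None,fx=1.65,fy=2.5,interpolation=cv2.INTER_CUBIC); cv2.imwrite("pics/w6c.png",a); print(a.shape)
E
```

```text
(575, 792, 3)
```

View pics/w6c.png

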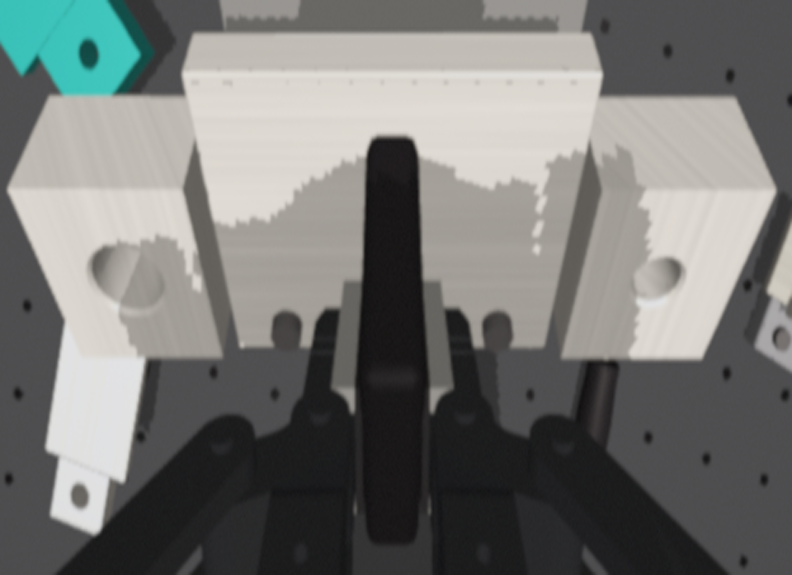

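```bash
cat > fit2.py <<'E'
from h import *
from scipy.optimize import least_squares
f,s=ld("w6")
O={(40,53,12):(184,75),(40,-53,12):(601,75),(40,53,0):(195,33),(40,-53,0):(590,33),(25,97,24):(9,188),(25,53,24):(184,188),(25,-97,24):(776,190),(25,-53,24):(603,189),(25,97,0):(48,95),(25,-97,0):(738,95),(-25,97,24):(85,357),(-25,53,24):(224,357),(-25,-53,24):(561,359),(-25,-97,24):(705,358),(-40,53,12):(240,348),(-40,-53,12):(545,348),(0,75,24):(127,280),(0,-75,24):(658,281)}
X=np.array(list(O),float);P=np.array([((x+.5)/1.65-.5+80,(y+.5)/2.5-.5+175) for x,y in O.values()])
I={"position":np.zeros(3),"ee_rot":np.array([1.,0,0,0])}
def res(p): return (proj(f,R.from_rotvec(p[3:]).apply(X)+p[:3],I)-P).ravel()
T=tool(s);p0=np.load("plate.npy");p0=p0.copy()
A=(R.from_euler("y",-24.9,degrees=True).as_matrix()@np.diag([1,-1,-1.]));A=np.diag([1,-1,-1.])@R.from_euler("y",-24.9,degrees=True).as_matrix()
q=least_squares(res,np.r_[-20,0,20,R.from_matrix(A).as_rotvec()],loss="soft_l1",x_scale=np.r_[10,10,10,.1,.1,.1])
M=R.from_rotvec(q.x[3:]).as_matrix()
print(q.x[:3].round(2),"rms",np.sqrt(np.mean(res(q.x)**2)).round(2));print(M.round(4));print("grip",(q.x[:3]+44*M[:,2]).round(2))
print(res(q.x).reshape(-1,2).round(1).tolist())
J=q.jac;print("sd",np.sqrt(np.diag(np.linalg.inv(J.T@J))*np.mean(res(q.x)**2)).round(3))
Q=np.eye(4);Q[:3,:3]=M;Q[:3,3]=q.x[:3];np.save("inhand.npy",Q)
W=T@Q;print("world tilt",np.degrees(np.arccos(W[2,2])),"yaw",np.arctan2(W[1,0],W[0,0]),"y tilt",np.degrees(np.arcsin(W[2,1])))
print("about jaw angle",np.degrees(np.arctan2(M[2,0],M[0,0])))
E
python3 fit2.py
```

```text
[17.48 -0.24 23.31] rms 0.9
[[ 0.9057 -0.     -0.424 ]
 [-0.0014 -1.     -0.0029]
 [-0.424   0.0033 -0.9057]]
grip [ -1.17  -0.37 -16.54]
[[-1.9, -0.7], [2.2, -0.5], [-1.1, -0.8], [1.5, -0.8], [0.6, 0.2], [-0.4, 0.3], [0.4, -0.2], [-0.5, 0.1], [2.1, 0.6], [-1.7, 0.9], [-0.5, -0.2], [-0.0, -0.1], [0.4, -0.6], [-1.7, -0.1], [0.2, 0.2], [0.2, 0.5], [0.8, 0.6], [-0.3, 0.7]]
sd [0.199 0.167 0.275 0.005 0.005 0.009]
world tilt 34.780638978629625 yaw 0.2517912629162924 y tilt -0.3738424061864194
about jaw angle -25.087318509443993
```

```bash
cat > jigt.py <<'E'
from togo import *
from ik import ik,Ry,Rz
Q=np.load("inhand.npy")
A=np.degrees(np.arctan2(Q[2,0],Q[0,0])) # -25.09
Mi=np.diag([1,-1,-1.])@R.from_euler("y",A,degrees=True).as_matrix()
if np.abs(Mi-Q[:3,:3]).max()>.05: Mi=np.diag([1,-1,-1.])@R.from_euler("y",-A,degrees=True).as_matrix()
assert np.abs(Mi-Q[:3,:3]).max()<.02
def jpose(mid,z,yaw):
    B=Rz(yaw)@Mi.T
    return np.array([mid[0],mid[1],z])-B@Q[:3,3],B
E
python3 - <<'E'
from jigt import *
s=state();mid=(457.8,-225.0);yaw=-.162
P,B=jpose(mid,125,yaw);print(P,np.degrees(R.from_matrix(tool(s)[:3,:3].T@B).as_rotvec()).round(2))
report(P,B,s)
j=s["joint_positions"];T=tool(s)
rv=R.from_matrix(T[:3,:3].T@B).as_rotvec()
for i in range(1,7):
    j2,e=ik(T[:3,3],T[:3,:3]@R.from_rotvec(rv*i/6).as_matrix(),j);print(j2.round(2),round(e,4),((j2-j)/.1).round(2));j=j2
for i in range(1,16):
    a=i/15;p=T[:3,3]*(1-a)+P*a
    j2,e=ik(p,B,j);print(j2.round(2),round(e,4),((j2-j)/.1).round(2));j=j2
E
```

```text
[ 451.88746131 -224.27304376  153.52173427] [  3.4  -34.25  23.59]
t 11.7 pos [457.9 193.1 276.1] j [ 0.35  0.13  2.01 -0.03  0.84  1.69] w 13.2 F [-0.4  0.1 -5.1] M [-0.1   0.28  0.01]
rot deg [  3.4  -34.25  23.59]  shift(30mm) now axes [-4.246 13.423  3.47 ]  final axes [ 3.584 13.762  2.833]
[0.34 0.18 1.94 0.   0.96 1.72] 0.0 [-0.19  0.49 -0.74  0.33  1.22  0.29]
[0.31 0.23 1.86 0.04 1.07 1.75] 0.0 [-0.21  0.52 -0.71  0.31  1.16  0.32]
[0.29 0.29 1.8  0.07 1.18 1.79] 0.0 [-0.22  0.54 -0.67  0.3   1.1   0.34]
[0.27 0.34 1.73 0.1  1.29 1.82] 0.0 [-0.24  0.55 -0.64  0.3   1.05  0.36]
[0.24 0.4  1.67 0.13 1.39 1.86] 0.0 [-0.24  0.56 -0.59  0.31  0.99  0.39]
[0.22 0.45 1.62 0.16 1.48 1.9 ] 0.0 [-0.25  0.56 -0.55  0.32  0.94  0.41]
[0.18 0.45 1.65 0.14 1.46 1.86] 0.0 [-0.43 -0.02  0.26 -0.17 -0.18 -0.41]
[0.13 0.45 1.67 0.12 1.45 1.82] 0.0 [-0.44 -0.    0.23 -0.18 -0.17 -0.41]
[0.09 0.45 1.69 0.11 1.43 1.78] 0.0 [-0.45  0.02  0.2  -0.18 -0.17 -0.4 ]
[0.04 0.45 1.71 0.09 1.41 1.74] 0.0 [-0.45  0.04  0.17 -0.19 -0.17 -0.4 ]
[-0.    0.46  1.72  0.07  1.4   1.7 ] 0.0 [-0.45  0.06  0.14 -0.19 -0.16 -0.39]
[-0.05  0.47  1.73  0.05  1.38  1.66] 0.0 [-0.46  0.08  0.1  -0.19 -0.16 -0.39]
[-0.09  0.48  1.74  0.03  1.37  1.63] 0.0 [-0.46  0.09  0.07 -0.19 -0.15 -0.38]
[-0.14  0.49  1.74  0.01  1.35  1.59] 0.0 [-0.45  0.11  0.04 -0.2  -0.14 -0.37]
[-0.18  0.5   1.74 -0.01  1.34  1.55] 0.0 [-0.45  0.13  0.01 -0.2  -0.14 -0.36]
[-0.23  0.52  1.74 -0.03  1.32  1.52] 0.0 [-0.44  0.15 -0.03 -0.19 -0.13 -0.35]
[-0.27  0.53  1.73 -0.05  1.31  1.48] 0.0 [-0.44  0.16 -0.06 -0.19 -0.12 -0.34]
[-0.31  0.55  1.72 -0.07  1.3   1.45] 0.0 [-0.43  0.18 -0.09 -0.19 -0.1  -0.33]
[-0.36  0.57  1.71 -0.09  1.29  1.42] 0.0 [-0.42  0.19 -0.12 -0.18 -0.09 -0.32]
[-0.4   0.59  1.7  -0.1   1.29  1.39] 0.0 [-0.41  0.2  -0.15 -0.18 -0.08 -0.31]
[-0.44  0.61  1.68 -0.12  1.28  1.36] 0.0 [-0.39  0.22 -0.19 -0.17 -0.06 -0.3 ]
```

Request:
move_arm --linear '[[0,0,0],[0,0,0],[0,0,0],[0,0,0],[0,0,0],[0,0,0],[0,0,0],[0,0,0]]' --dr '[[0.49,-4.9,3.37],[0.49,-4.9,3.37],[0.49,-4.9,3.37],[0.49,-4.9,3.37],[0.49,-4.9,3.37],[0.49,-4.9,3.37],[0.49,-4.9,3.37],[0,0,0]]'

```text
time_s: 12.5
position: [459.3, 192.6, 274.3]
ee_rot: [-0.017, 0.972, -0.08, -0.219]
ft_force: [0.7, 0.5, -5.1]
grip_width: 13.1
```

Request:
move_arm --linear '[[0.12,0.45,0.09],[0.24,0.92,0.19],[0.24,0.92,0.19],[0.24,0.92,0.19],[0.24,0.92,0.19],[0.24,0.92,0.19],[0.24,0.92,0.19],[0.24,0.92,0.19],[0.24,0.92,0.19],[0.24,0.92,0.19]]' --dr '[[0,0,0],[0,0,0],[0,0,0],[0,0,0],[0,0,0],[0,0,0],[0,0,0],[0,0,0],[0,0,0],[0,0,0]]'

```text
time_s: 13.5
position: [454.2, -72.7, 198.6]
ee_rot: [-0.018, 0.973, -0.078, -0.215]
ft_force: [0.8, 0.4, -3.4]
grip_width: 13.6
```

```bash
python3 - <<'E'
from jigt import *
f,s=grab("wrist","w7")
report(*jpose((457.8,-225.0),125,-.162),s)
W=tool(s)@Q;print(W.round(3))
E
```

```text
t 13.5 pos [454.2 -72.7 198.6] j [-0.21  0.51  1.74 -0.02  1.33  1.53] w 13.6 F [ 0.8  0.4 -3.4] M [-0.09 -0.52 -0.07]
rot deg [ 0.01 -0.15  0.15]  shift(30mm) now axes [1.29  5.001 1.054]  final axes [1.306 4.998 1.049]
[[ 9.88000e-01  1.57000e-01 -2.00000e-03  4.60221e+02]
 [-1.57000e-01  9.88000e-01  2.00000e-03 -7.34290e+01]
 [ 3.00000e-03 -2.00000e-03  1.00000e+00  1.70130e+02]
 [ 0.00000e+00  0.00000e+00  0.00000e+00  1.00000e+00]]
```

View pics/w7.png

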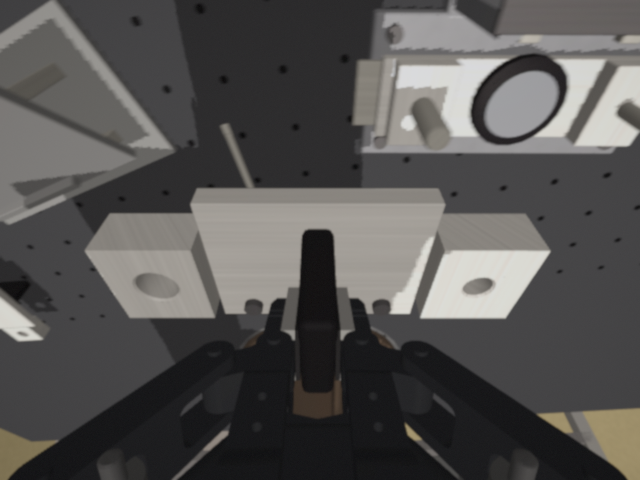

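```bash
python3 - <<'E'
from h import *
f,s=ld("w7")
a=cv2.resize(f["pixels"][0:165,345:640],None,fx=2.7,fy=2.7,interpolation=cv2.INTER_CUBIC); cv2.imwrite("pics/w7c.png",a)
E
```

```text
(no output)
```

View pics/w7c.png

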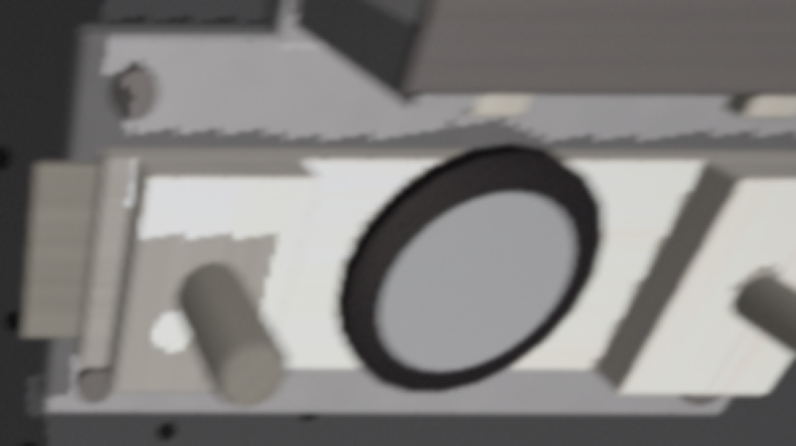

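```bash
python3 - <<'E'
from h import *
f,s=ld("w7");f1,s1=ld("w1")
p=((251+.5)/2.7-.5+345,(373+.5)/2.7-.5)
print(planez(f,p,93,s))
g=lambda x,y:((x+.5)/3.4-.5+205,(y+.5)/3.1-.5+95)
print(tri([ray(f,p,s),ray(f1,g(160,238),s1)]))
print(proj(f,[469.7,-151.3,93],s),p)
E
```

```text
[ 470.97699707 -152.33819297   93.        ]
(array([ 470.32878891, -151.85737835,   93.05064999]), [np.float64(0.7943947917212194), np.float64(0.7943947917212145)])
[[435.81659578 139.9008738 ]] (437.64814814814815, 137.83333333333331)
```

Request:
move_arm --linear '[[0.22,0.83,0.17],[0.22,0.83,0.17],[0.22,0.83,0.17],[0.22,0.83,0.17],[0.22,0.83,0.17],[0.22,0.83,0.17],[0,0,0],[0,0,0],[0,0,0]]' --dr '[[0,0,0],[0,0,0],[0,0,0],[0,0,0],[0,0,0],[0,0,0],[0,0,0],[0,0,0],[0,0,0]]'

```text
time_s: 14.45
position: [453.4, -221.8, 154.6]
ee_rot: [-0.018, 0.973, -0.078, -0.216]
ft_force: [-0.8, 0.1, -4.1]
grip_width: 13.3
```

```bash
python3 - <<'E'
from jigt import *
f,s=grab("wrist","w8");S,_=grab("scene","s8");D,_=grab("side","d8")
report(*jpose((457.8,-225.0),125,-.162),s)
W=tool(s)@Q;print(W.round(3))
a=cv2.resize(S["pixels"][200:330,120:260],None,fx=2.8,fy=2.8,interpolation=cv2.INTER_CUBIC)
b=cv2.resize(D["pixels"][140:260,300:440],None,fx=2.8,fy=2.8,interpolation=cv2.INTER_CUBIC)
im=np.zeros((370,800,3),np.uint8);im[:a.shape[0],:392]=a;im[:b.shape[0],400:792]=b;cv2.imwrite("pics/sd8.png",im)
E
```

```text
t 14.45 pos [ 453.4 -221.8  154.6] j [-0.43  0.61  1.68 -0.12  1.28  1.36] w 13.3 F [-0.8  0.1 -4.1] M [-0.06 -0.48  0.01]
rot deg [-0.03 -0.07  0.09]  shift(30mm) now axes [-0.016  0.089  0.048]  final axes [-0.016  0.089  0.048]
[[ 9.87000e-01  1.59000e-01 -1.00000e-03  4.59306e+02]
 [-1.59000e-01  9.87000e-01  2.00000e-03 -2.22511e+02]
 [ 1.00000e-03 -2.00000e-03  1.00000e+00  1.26120e+02]
 [ 0.00000e+00  0.00000e+00  0.00000e+00  1.00000e+00]]
```

View pics/w8.png

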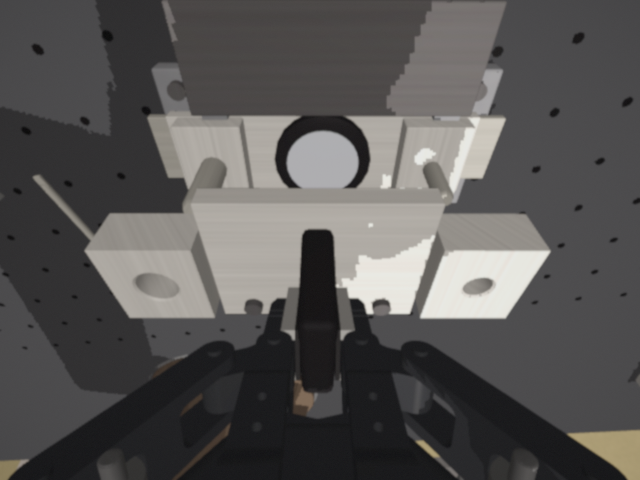

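View pics/sd8.png

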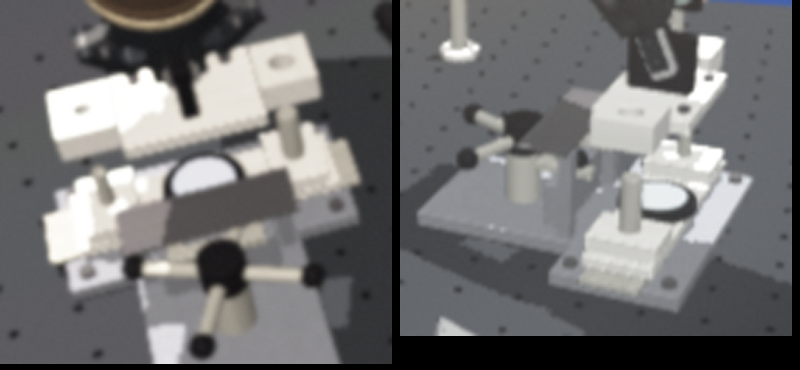

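```bash
python3 - <<'E'
from jigt import *
S,s=ld("s8");D,_=ld("d8");f,sw=ld("w8")
W=tool(sw)@Q
h=lambda X:(W@np.r_[X,1])[:3]
tops={"thick":h([0,75,24]),"thin":h([0,-75,24])}
pins={"thick":np.array([470.3,-151.8,93]),"thin":np.array([445.9,-298.7,81])}
tiles=[]
for c,F in (("S",S),("D",D)):
  for n in ("thick","thin"):
    for lab,X in (("hole",tops[n]),("pin",pins[n])):
        u=proj(F,X)[0];o=np.round(u).astype(int)-14
        t=cv2.resize(F["pixels"][o[1]:o[1]+28,o[0]:o[0]+28],(196,196),interpolation=cv2.INTER_CUBIC)
        q=((u-o+.5)*7-.5).round().astype(int);cv2.circle(t,tuple(int(v) for v in q),2,(0,0,255),-1);cv2.putText(t,c+n+lab,(2,12),0,.4,(0,255,0))
        print(c,n,lab,u.round(2),"tile red",q);tiles.append(t)
im=np.vstack([np.hstack(tiles[:4]),np.hstack(tiles[4:])]);cv2.imwrite("pics/tiles.png",im)
E
```

```text
S thick hole [219.02 221.14] tile red [101 102]
S thick pin [220.81 239.91] tile red [100 100]
S thin hole [147.57 238.19] tile red [ 98 102]
S thin pin [153.87 260.47] tile red [100 104]
D thick hole [382.86 178.66] tile red [100  99]
D thick pin [382.38 201.9 ] tile red [104 100]
D thin hole [402.92 154.94] tile red [100 101]
D thin pin [401.79 181.32] tile red [100 103]
```

View pics/tiles.png

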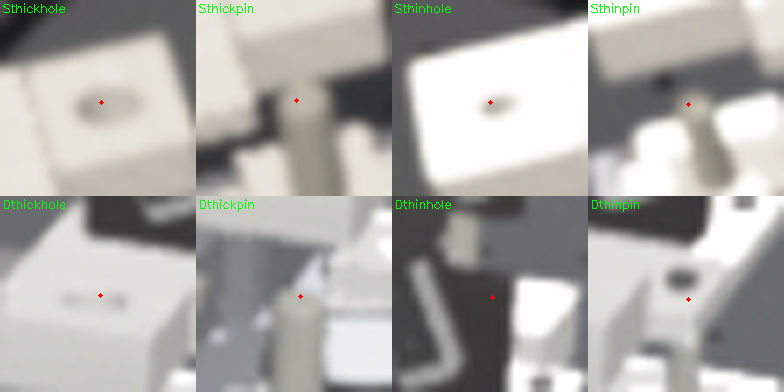

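```bash
python3 - <<'E'
from jigt import *
S,s=ld("s8");D,_=ld("d8")
def J(F,X): 
    return np.array([(proj(F,X+d)-proj(F,X))[0] for d in np.eye(3)[:2]]).T
X=np.array([470.3,-151.8,93]);print(J(S,X),J(D,X))
A=np.vstack([J(S,X),J(D,X)]);print("thick dxy",np.linalg.lstsq(A,[.3,-.7,.7,0],rcond=None)[0])
X=np.array([445.9,-298.7,81]);print("thin",np.linalg.solve(J(S,X),[-.6,-.8]))
E
```

```text
[[ 0.16915838  0.41933   ]
 [ 0.27790066 -0.15655983]] [[-0.44959012 -0.07437763]
 [-0.04594965  0.19725924]]
thick dxy [-1.66248499  1.10070727]
thin [-2.93664106 -0.44243302]
```

```bash
cat > ov.py <<'E'
from jigt import *
def ov(tag,out,pins):
    f,s=ld(tag);tiles=[]
    for (x,y,r,zt),(u0,v0) in zip(pins,((160,130),(385,130))):
        w,h,k=105,75,7.4
        t=cv2.resize(f["pixels"][v0:v0+h,u0:u0+w],None,fx=3.8,fy=k,interpolation=cv2.INTER_CUBIC)
        for z in (45,60):
            a=np.linspace(0,2*np.pi,40);c=proj(f,np.c_[x+r*np.cos(a),y+r*np.sin(a),np.full(40,z)],s)
            c=np.c_[(c[:,0]-u0+.5)*3.8-.5,(c[:,1]-v0+.5)*k-.5].round().astype(np.int32)
            cv2.polylines(t,[c],True,(0,0,255) if z==45 else (0,200,0),1)
        tiles.append(t)
    im=np.hstack(tiles);cv2.imwrite(out,im);print(im.shape)
E
python3 - <<'E'
from ov import *
ov("w8","pics/ov8.png",[(470.3,-151.8,9,93),(445.9,-298.7,6,81)])
E
```

```text
(555, 798, 3)
```

View pics/ov8.png

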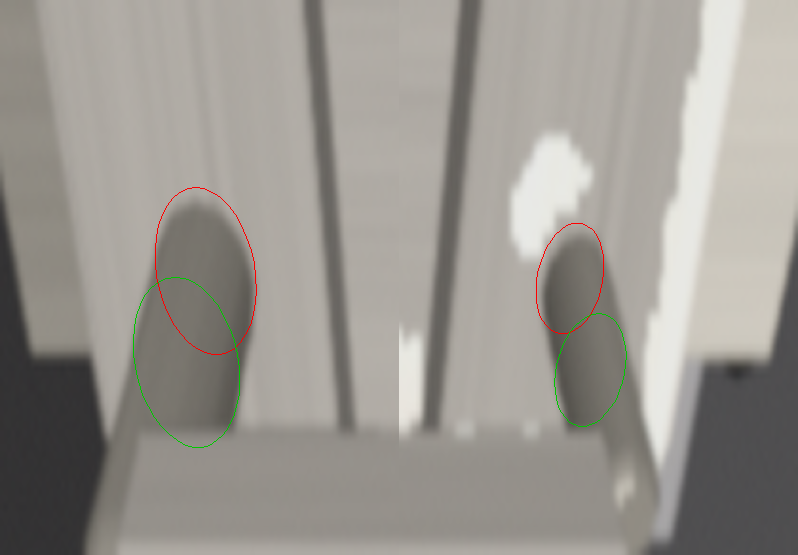

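```bash
python3 - <<'E'
from ov import *
c,sn=np.cos(-.1646),np.sin(-.1646);m=np.array([456.5,-225.05])
a=m+75*np.array([-sn,c]);b=m-75*np.array([-sn,c]);print(a,b)
ov("w8","pics/ov8b.png",[(*a,9,93),(*b,6,81)])
report(*jpose(m,100,-.1646))
E
```

```text
[ 468.78933129 -151.0637017 ] [ 444.21066871 -299.0362983 ]
(555, 798, 3)
t 14.6 pos [ 453.7 -221.8  154.7] j [-0.43  0.61  1.68 -0.12  1.28  1.36] w 13.5 F [ 0.1  0.9 -3.8] M [-0.11 -0.51 -0.03]
rot deg [ 0.04 -0.07  0.23]  shift(30mm) now axes [0.286 0.1   0.827]  final axes [0.288 0.1   0.827]
```

View pics/ov8b.png

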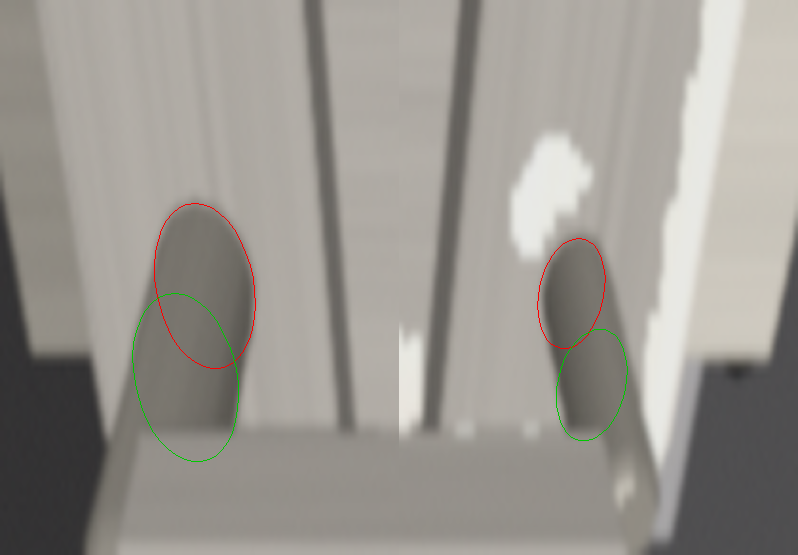

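The overlay agrees at mid (456.5,-225.05), yaw -0.165. Go to 100 mm underside height, just above the thick pin.

Request:
move_arm --linear '[[0.07,0.03,0.2],[0.07,0.03,0.2],[0.07,0.03,0.2],[0.08,0.02,0.2],[0,0,0],[0,0,0],[0,0,0]]' --dr '[[0,0,0.23],[0,0,0],[0,0,0],[0,0,0],[0,0,0],[0,0,0],[0,0,0]]'

```text
time_s: 15.3
position: [451.0, -225.4, 129.1]
ee_rot: [-0.018, 0.973, -0.081, -0.216]
ft_force: [0.5, 0.6, -4.4]
grip_width: 13.3
```

```bash
python3 - <<'E'
from ov import *
f,s=grab("wrist","w9")
report(*jpose((456.4,-225.2),88,-.1646),s)
c,sn=np.cos(-.1646),np.sin(-.1646);m=np.array([456.4,-225.2])
a=m+75*np.array([-sn,c]);b=m-75*np.array([-sn,c])
ov("w9","pics/ov9.png",[(*a,9,93),(*b,6,81)])
S,_=grab("scene","s9");D,_=grab("side","d9")
a=cv2.resize(S["pixels"][200:310,125:255],None,fx=3,fy=3,interpolation=cv2.INTER_CUBIC)
b=cv2.resize(D["pixels"][140:250,310:440],None,fx=3,fy=3,interpolation=cv2.INTER_CUBIC)
cv2.imwrite("pics/sd9.png",np.hstack([a,b]))
E
```

```text
t 15.3 pos [ 451.  -225.4  129.1] j [-0.44  0.64  1.69 -0.12  1.23  1.36] w 13.3 F [ 0.5  0.6 -4.4] M [-0.08 -0.48  0.03]
rot deg [ 0.01 -0.05 -0.07]  shift(30mm) now axes [ 0.157 -0.029  0.388]  final axes [ 0.157 -0.028  0.388]
(555, 798, 3)
```

View pics/ov9.png

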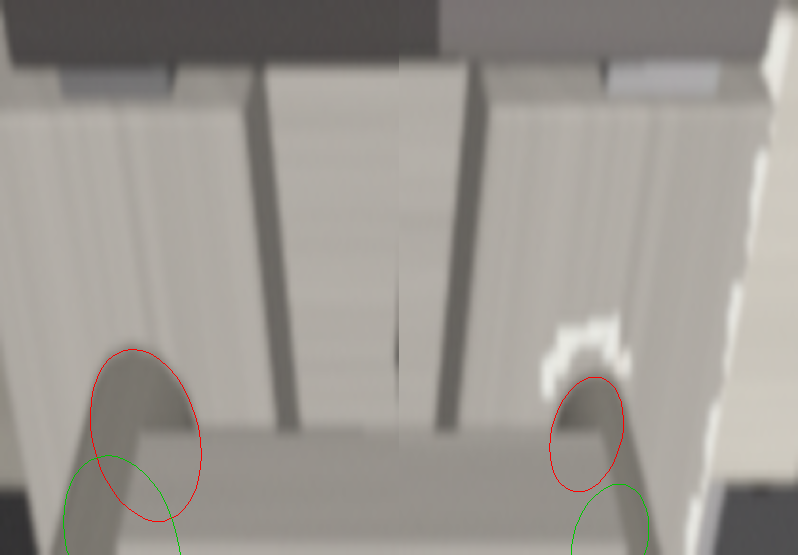

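View pics/sd9.png

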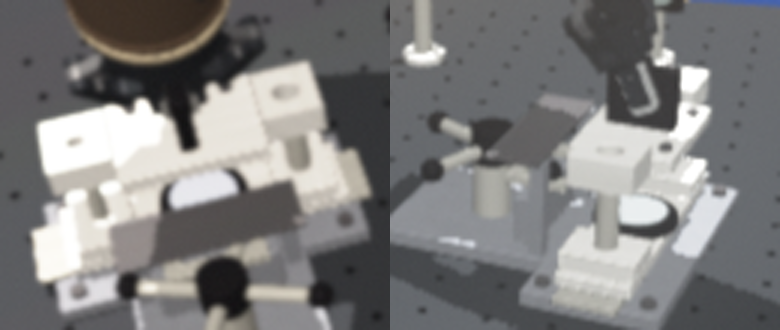

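View pics/w9.png

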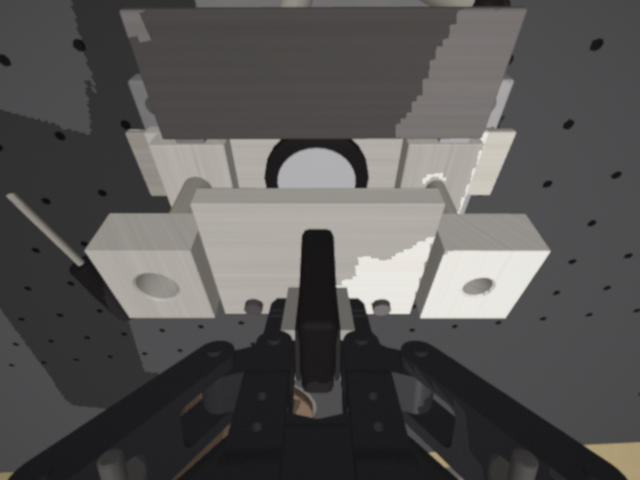

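Request:
move_arm --linear '[[0.026,-0.014,0.065],[0.026,-0.014,0.065],[0.026,0,0.065],[0.026,0,0.065],[0.027,0,0.064],[0.026,0,0.064],[0,0,0]]' --dr '[[0,0,0],[0,0,0],[0,0,0],[0,0,0],[0,0,0],[0,0,0],[0,0,0]]'

```text
time_s: 16.15
position: [450.2, -224.3, 116.1]
ee_rot: [-0.018, 0.973, -0.081, -0.216]
ft_force: [0.1, 0.7, -3.7]
grip_width: 13.4
```

```bash
cat > st.py <<'E'
from jigt import *
s=state();T=tool(s);W=T@Q
Jz=np.array([[np.cos(-.1646),np.sin(-.1646),0],[-np.sin(-.1646),np.cos(-.1646),0],[0,0,1]])
print("t",round(s["time_s"],2),"plate",W[:3,3].round(1),"in jig rel mid",(Jz@(W[:3,3]-[456.4,-225.2,45])).round(1),"F jig",(Jz@s["ft_force"]).round(1),"M jig",(Jz@s["ft_torque"]).round(2),"w",round(s["grip_width"],1))
E
python3 st.py; python3 - <<'E'
from jigt import *
report(*jpose((456.4,-225.2),88,-.1646))
E
```

```text
t 16.15 plate [ 456.1 -225.1   87.6] in jig rel mid [-0.3  0.  42.6] F jig [-0.   0.7 -3.7] M jig [ 0.05 -0.54  0.07] w 13.4
t 16.15 pos [ 450.2 -224.3  116.1] j [-0.44  0.65  1.7  -0.12  1.21  1.37] w 13.4 F [ 0.1  0.7 -3.7] M [-0.04 -0.55  0.07]
rot deg [-0.   -0.01 -0.07]  shift(30mm) now axes [ 0.003  0.002 -0.017]  final axes [ 0.003  0.002 -0.017]
```

```bash
python3 - <<'E'
from jigt import *
f,s=grab("wrist","w10");D,_=grab("side","d10");S,_=grab("scene","s10")
a=cv2.resize(f["pixels"][200:330,80:220],None,fx=2.8,fy=2.8,interpolation=cv2.INTER_CUBIC)
b=cv2.resize(D["pixels"][155:255,330:430],None,fx=3.64,fy=3.64,interpolation=cv2.INTER_CUBIC)
cv2.imwrite("pics/x10.png",np.hstack([a,b]))
E
```

```text
(no output)
```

View pics/x10.png

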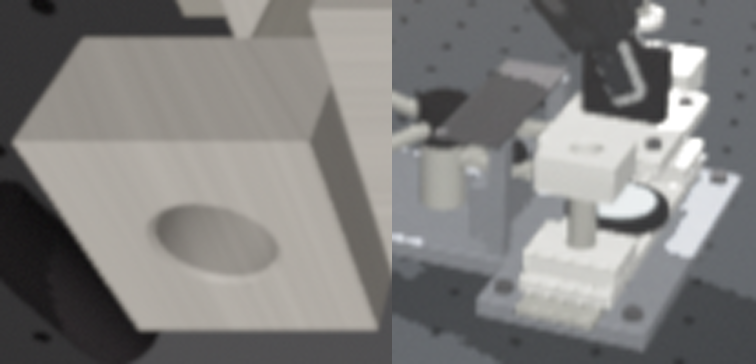

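Request:
move_arm --linear '[[0.014,0,0.03],[0.014,0,0.03],[0.014,0,0.03],[0.014,0,0.03],[0,0,0]]' --dr '[[0,0,0],[0,0,0],[0,0,0],[0,0,0],[0,0,0]]'

```text
time_s: 16.8
position: [450.2, -224.4, 112.3]
ee_rot: [-0.018, 0.973, -0.081, -0.216]
ft_force: [-1.2, 0.1, -4.2]
grip_width: 13.4
```

```bash
python3 st.py
```

```text
t 16.8 plate [ 456.2 -225.1   83.8] in jig rel mid [-0.2  0.  38.8] F jig [-1.2 -0.1 -4.2] M jig [-0.   -0.52 -0.07] w 13.4
```

Request:
move_arm --linear '[[0.014,0,0.03],[0.014,0,0.03],[0.014,0,0.03],[0,0,0]]' --dr '[[0,0,0],[0,0,0],[0,0,0],[0,0,0]]'

```text
time_s: 17.2
position: [450.3, -224.4, 109.3]
ee_rot: [-0.018, 0.973, -0.081, -0.216]
ft_force: [0.3, -0.2, -5.1]
grip_width: 13.5
```

```bash
python3 st.py
```

```text
t 17.2 plate [ 456.2 -225.1   80.8] in jig rel mid [-0.2  0.  35.8] F jig [ 0.3 -0.1 -5.1] M jig [ 0.   -0.48 -0.  ] w 13.5
```

Request:
move_arm --linear '[[0.014,0,0.03],[0.014,0,0.03],[0.014,0,0.03],[0,0,0]]' --dr '[[0,0,0],[0,0,0],[0,0,0],[0,0,0]]'

```text
time_s: 17.6
position: [450.4, -224.4, 106.3]
ee_rot: [-0.018, 0.973, -0.081, -0.216]
ft_force: [1.2, -0.6, -4.3]
grip_width: 13.5
```

```bash
python3 st.py
```

```text
t 17.6 plate [ 456.3 -225.2   77.8] in jig rel mid [-0.1 -0.  32.8] F jig [ 1.3 -0.4 -4.3] M jig [-0.08 -0.59  0.08] w 13.5
```

Request:
move_arm --linear '[[0.013,0,0.03],[0.013,0,0.03],[0.013,0,0.03],[0.013,0,0.03],[0,0,0]]' --dr '[[0,0,0],[0,0,0],[0,0,0],[0,0,0],[0,0,0]]'

```text
time_s: 18.1
position: [450.3, -224.5, 102.4]
ee_rot: [-0.018, 0.973, -0.081, -0.216]
ft_force: [1.7, -1.6, -4.1]
grip_width: 13.2
```

```bash
python3 st.py; python3 - <<'E'
from jigt import *
f,s=grab("wrist","w11");D,_=grab("side","d11");S,_=grab("scene","s11")
a=cv2.resize(S["pixels"][205:305,125:255],None,fx=3,fy=3,interpolation=cv2.INTER_CUBIC)
b=cv2.resize(D["pixels"][155:255,310:440],None,fx=3,fy=3,interpolation=cv2.INTER_CUBIC)
c=f["pixels"][200:330,60:580];c=cv2.resize(c,(780,195))
cv2.imwrite("pics/x11.png",np.vstack([np.hstack([a,b]),c]))
E
```

```text
t 18.1 plate [ 456.3 -225.2   73.9] in jig rel mid [-0.1 -0.  28.9] F jig [ 2.  -1.3 -4.1] M jig [-0.19 -0.9   0.2 ] w 13.2
```

View pics/x11.png

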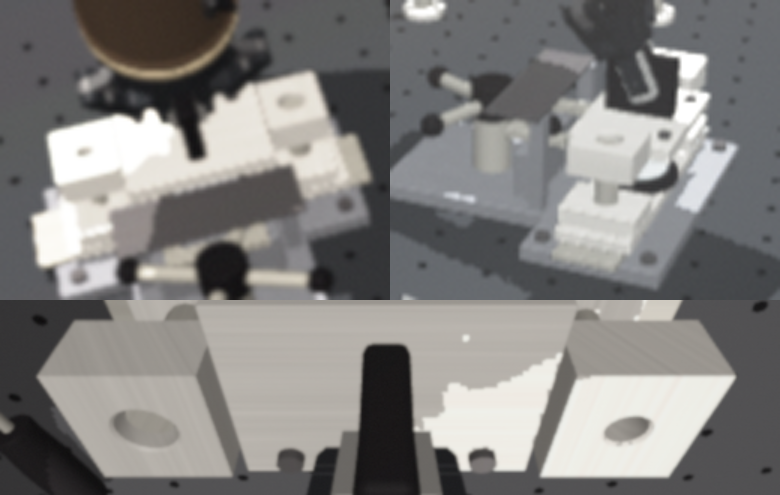

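Both pins are entering and the side loads are only about 2 N. I'll ease that way (+x, −y) and continue.

Request:
move_arm --linear '[[0.02,0.01,0.02],[0.02,0.005,0.025],[0.014,0,0.03],[0.014,0,0.03],[0,0,0]]' --dr '[[0,0,0],[0,0,0],[0,0,0],[0,0,0],[0,0,0]]'

```text
time_s: 18.75
position: [450.5, -224.8, 98.7]
ee_rot: [-0.018, 0.973, -0.081, -0.216]
ft_force: [0.8, 0.1, -5.3]
grip_width: 13.3
```

```bash
python3 st.py
```

```text
t 18.75 plate [ 456.4 -225.6   70.1] in jig rel mid [ 0.1 -0.4 25.1] F jig [ 0.8  0.3 -5.3] M jig [ 0.03 -0.67  0.06] w 13.3
```

Request:
move_arm --linear '[[0.014,0,0.03],[0.014,0,0.03],[0.014,0,0.03],[0.014,0,0.03],[0.014,0,0.03],[0,0,0]]' --dr '[[0,0,0],[0,0,0],[0,0,0],[0,0,0],[0,0,0],[0,0,0]]'

```text
time_s: 19.35
position: [450.6, -224.9, 93.7]
ee_rot: [-0.018, 0.973, -0.081, -0.216]
ft_force: [1.4, 0.4, -5.7]
grip_width: 13.3
```

```bash
python3 st.py
```

```text
t 19.35 plate [ 456.5 -225.7   65.2] in jig rel mid [ 0.2 -0.4 20.2] F jig [ 1.3  0.6 -5.7] M jig [ 0.11 -0.68  0.01] w 13.3
```

Request:
move_arm --linear '[[0.015,0,0.029],[0.015,0,0.029],[0.015,0,0.03],[0.014,0,0.03],[0.014,0,0.03],[0.014,0,0.03],[0,0,0]]' --dr '[[0,0,0],[0,0,0],[0,0,0],[0,0,0],[0,0,0],[0,0,0],[0,0,0]]'

```text
time_s: 20.05
position: [450.7, -224.9, 87.8]
ee_rot: [-0.018, 0.973, -0.081, -0.216]
ft_force: [0.8, -0.4, -5.3]
grip_width: 13.3
```

```bash
python3 st.py
```

```text
t 20.05 plate [ 456.6 -225.7   59.2] in jig rel mid [ 0.3 -0.4 14.2] F jig [ 0.8 -0.3 -5.3] M jig [ 0.05 -0.6   0.01] w 13.3
```

Request:
move_arm --linear '[[0.014,0,0.03],[0.014,0,0.03],[0.014,0,0.03],[0.014,0,0.03],[0.014,0,0.03],[0.014,0,0.03],[0.014,0,0.03],[0.014,0,0.03],[0,0,0]]' --dr '[[0,0,0],[0,0,0],[0,0,0],[0,0,0],[0,0,0],[0,0,0],[0,0,0],[0,0,0],[0,0,0]]'

```text
time_s: 20.95
position: [450.7, -224.9, 79.8]
ee_rot: [-0.018, 0.973, -0.081, -0.216]
ft_force: [0.4, 0.2, -4.5]
grip_width: 13.4
```

```bash
python3 st.py
```

```text
t 20.95 plate [ 456.6 -225.7   51.3] in jig rel mid [ 0.3 -0.4  6.3] F jig [ 0.4  0.3 -4.5] M jig [ 0.03 -0.54  0.03] w 13.4
```

Request:
move_arm --linear '[[0.014,0,0.03],[0.014,0,0.03],[0.014,0,0.03],[0.014,0,0.03],[0,0,0]]' --dr '[[0,0,0],[0,0,0],[0,0,0],[0,0,0],[0,0,0]]'

```text
time_s: 21.45
position: [450.7, -224.9, 75.9]
ee_rot: [-0.018, 0.973, -0.081, -0.216]
ft_force: [0.3, 0.8, -4.9]
grip_width: 13.1
```

```bash
python3 st.py
```

```text
t 21.45 plate [ 456.6 -225.7   47.3] in jig rel mid [ 0.3 -0.4  2.3] F jig [ 0.2  0.8 -4.9] M jig [-0.01 -0.51  0.04] w 13.1
```

Now half-millimetre steps until the seats are felt.

Request:
move_arm --linear '[[0.007,0,0.015],[0.007,0,0.015],[0.007,0,0.015],[0,0,0]]' --dr '[[0,0,0],[0,0,0],[0,0,0],[0,0,0]]'

```text
time_s: 21.85
position: [450.7, -224.9, 74.5]
ee_rot: [-0.018, 0.973, -0.081, -0.216]
ft_force: [-0.4, 0.2, -4.9]
grip_width: 13.2
```

```bash
python3 st.py
```

```text
t 21.85 plate [ 456.7 -225.7   45.9] in jig rel mid [ 0.3 -0.5  0.9] F jig [-0.4  0.1 -4.9] M jig [ 0.01 -0.53 -0.02] w 13.2
```

Request:
move_arm --linear '[[0.007,0,0.015],[0.007,0,0.015],[0,0,0]]' --dr '[[0,0,0],[0,0,0],[0,0,0]]'

```text
time_s: 22.15
position: [450.8, -225.0, 73.8]
ee_rot: [-0.018, 0.973, -0.081, -0.216]
ft_force: [-0.1, -0.2, 1.9]
grip_width: 13.4
```

```bash
python3 st.py
```

```text
t 22.15 plate [ 456.7 -225.8   45.3] in jig rel mid [ 0.4 -0.5  0.3] F jig [-0.1 -0.2  1.9] M jig [ 0.07 -0.06 -0.02] w 13.4
```

Seat contact is felt (Fz rose by about 7 N). One small press, then hold and look.

Request:
move_arm --linear '[[0.003,0,0.006],[0,0,0],[0,0,0]]' --dr '[[0,0,0],[0,0,0],[0,0,0]]'

```text
time_s: 22.45
position: [450.8, -225.0, 73.7]
ee_rot: [-0.018, 0.973, -0.081, -0.216]
ft_force: [-0.0, 0.8, 6.0]
grip_width: 13.2
```

```bash
python3 st.py; python3 - <<'E'
from jigt import *
f,s=grab("wrist","w12");D,_=grab("side","d12");S,_=grab("scene","s12")
a=cv2.resize(S["pixels"][205:305,125:255],None,fx=3,fy=3,interpolation=cv2.INTER_CUBIC)
b=cv2.resize(D["pixels"][155:255,310:440],None,fx=3,fy=3,interpolation=cv2.INTER_CUBIC)
c=f["pixels"][150:345,60:580];c=cv2.resize(c,(780,292))
cv2.imwrite("pics/x12.png",np.vstack([np.hstack([a,b]),c]))
E
```

```text
t 22.45 plate [ 456.8 -225.7   45.2] in jig rel mid [ 0.5 -0.5  0.2] F jig [-0.1  0.8  6. ] M jig [ 0.17  0.26 -0.01] w 13.2
```

View pics/x12.png

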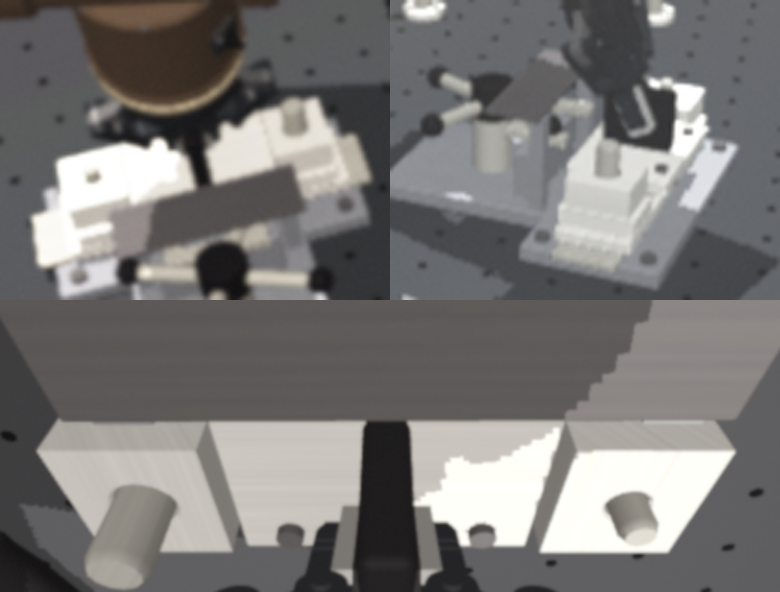

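Both pins stand through their holes (wrist crop (130,535) and (630,518)) and the plate lies on both seats. Release and lift off vertically.

Request:
move_arm --linear '[[0,0,0],[0,0,0],[0,0,0],[0,0,0],[0,0,0],[0,0,0]]' --dr '[[0,0,0],[0,0,0],[0,0,0],[0,0,0],[0,0,0],[0,0,0]]' --fingers -0.1

```text
time_s: 23.2
position: [450.7, -225.0, 73.3]
ee_rot: [-0.018, 0.973, -0.081, -0.216]
ft_force: [0.1, -0.4, -0.2]
grip_width: 47.3
```

Request:
move_arm --linear '[[-0.1,0,-0.2],[-0.2,0,-0.43],[-0.4,0,-0.86],[-0.4,0,-0.86],[-0.4,0,-0.86],[-0.4,0,-0.86],[0,0,0],[0,0,0]]' --dr '[[0,0,0],[0,0,0],[0,0,0],[0,0,0],[0,0,0],[0,0,0],[0,0,0],[0,0,0]]'

```text
time_s: 24.0
position: [451.1, -225.0, 209.4]
ee_rot: [-0.017, 0.973, -0.081, -0.215]
ft_force: [-0.5, -0.3, -1.3]
grip_width: 46.9
```

```bash
python3 - <<'E'
from jigt import *
f,s=grab("wrist","w13");D,_=grab("side","d13");S,_=grab("scene","s13")
print(s["time_s"],s["position"],s["joint_positions"].round(2),s["ft_force"],s["grip_width"])
b=cv2.resize(D["pixels"][155:255,310:440],None,fx=3,fy=3,interpolation=cv2.INTER_CUBIC)
c=f["pixels"];c=cv2.resize(c,(400,300))
cv2.imwrite("pics/x13.png",np.hstack([c,b]))
E
```

```text
24.0 [ 451.14626343 -225.01446419  209.36170425] [-0.44  0.54  1.64 -0.12  1.38  1.35] [-0.49680914 -0.26756197 -1.27220313] 46.92847761205229
```

View pics/x13.png

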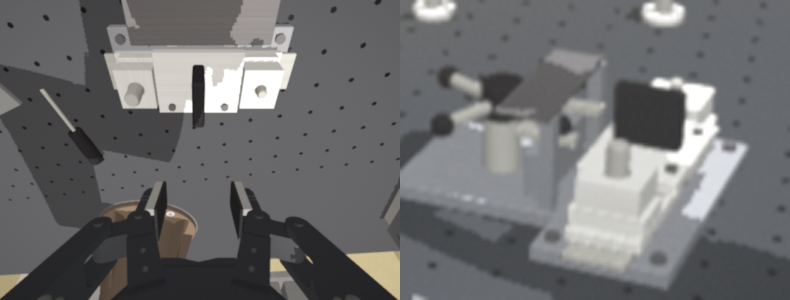

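View pics/s13.png

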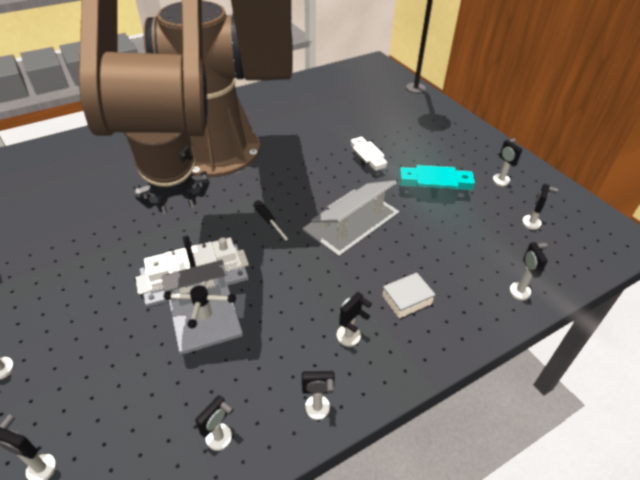

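The plate is released and seated, and the bystanders are where they were. Now the star handle: I measure its current angle and the hub from wrist image w1 and the side view.

```bash
cat > star.py <<'E'
from jigt import *
f,s=ld("w1")
hub=planez(f,(396.5,95.5),90,s)
cj,sj=np.cos(-.1646),np.sin(-.1646);X=np.array([cj,sj]);Y=np.array([-sj,cj])
HUB=np.array([578.0,-248.2])
def jw(a): return HUB+a[0]*X+a[1]*Y
def center(al,r=40,ext=0):
    u=np.array([np.cos(al),np.sin(al)]);n=np.array([-u[1],u[0]])
    return r*u+(5.5+11*abs(n[0])+14.5*abs(n[1])-ext)*n
def pose(a,z): return np.r_[jw(a),z],Rz(-.1646)@np.diag([1,-1,-1.])
E
python3 - <<'E'
from star import *
print("hub",hub)
for p in ((355,28),(459,48)):
    b=planez(f,p,72,s)[:2]-HUB; v=np.array([b@X,b@Y]);print(v.round(1),np.hypot(*v).round(1),np.degrees(np.arctan2(v[1],v[0])).round(1))
g,sg=ld("w13");im=g["pixels"];cv2.imwrite("pics/w13c.png",cv2.resize(im[0:240],(800,300)))
report(*pose((32,32),130))
for a in ((32,32),center(-1.5),center(.1)):
    P,A=pose(a,60);print(ik(P,A,state()["joint_positions"])[0].round(2))
E
```

```text
hub [ 579.01874641 -247.42874548   90.        ]
[29.6 61. ] 67.8 64.1
[ 64.7 -26.3] 69.8 -22.1
t 24.15 pos [ 450.4 -224.7  207.7] j [-0.44  0.55  1.64 -0.12  1.38  1.35] w 47.0 F [ 0.1  0.3 -0.2] M [-0.02 -0.19  0.06]
rot deg [ 0.   25.11 -0.07]  shift(30mm) now axes [ 5.979 -0.996  0.056]  final axes [ 5.391 -0.989  2.589]
[-0.39  0.68  1.72 -0.    0.74  1.34]
[-0.5   0.69  1.7  -0.    0.75  1.23]
[-0.4   0.69  1.7  -0.    0.75  1.33]
```

Request:
move_arm --linear '[[0,0,0],[0,0,0],[0,0,0],[0,0,0]]' --dr '[[0,8.3,0],[0,8.4,0],[0,8.4,0],[0,0,0]]' --fingers 1

```text
time_s: 24.55
position: [447.3, -223.6, 207.6]
ee_rot: [0.0, 0.997, -0.083, 0.001]
ft_force: [-1.2, 0.6, -0.4]
grip_width: -0.2
```

```bash
python3 - <<'E'
from star import *
f,s=grab("wrist","w14")
report(*pose((42,18),130),s)
S,_=grab("scene","s14")
c=cv2.resize(f["pixels"][0:200,180:470],(783,540),interpolation=cv2.INTER_CUBIC)
cv2.imwrite("pics/w14c.png",c)
print(proj(f,np.r_[HUB,90],s),proj(f,np.r_[HUB,72],s))
E
```

```text
t 24.55 pos [ 447.3 -223.6  207.6] j [-0.52  0.3   1.96  0.    0.88  1.21] w -0.2 F [-1.2  0.6 -0.4] M [ 0.02  0.04 -0.03]
rot deg [-0.   -0.15 -0.13]  shift(30mm) now axes [ 5.825 -0.517  2.602]  final axes [ 5.833 -0.504  2.587]
[[321.47939692  40.30319776]] [[321.19476638  45.97945636]]
```

View pics/w14c.png

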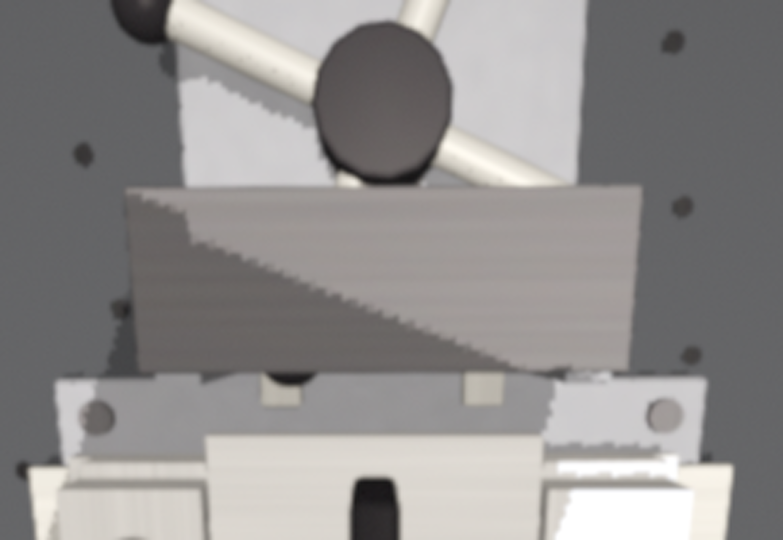

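Request:
move_arm --linear '[[0.73,-0.06,0.2],[0.73,-0.06,0.2],[0.73,-0.06,0.2],[0.73,-0.06,0.3],[0.73,-0.06,0.3],[0.73,-0.06,0.4],[0.73,-0.07,0.4],[0.73,-0.07,0.5],[0,0,0]]' --dr '[[0,0,0],[0,0,0],[0,0,0],[0,0,0],[0,0,0],[0,0,0],[0,0,0],[0,0,0],[0,0,0]]'

```text
time_s: 25.55
position: [628.4, -238.6, 129.8]
ee_rot: [-0.0, 0.997, -0.082, -0.002]
ft_force: [0.1, 0.5, -0.9]
grip_width: 0.3
```

```bash
python3 - <<'E'
from star import *
f,s=grab("wrist","w15")
report(*pose((42,18),60),s)
S,_=grab("scene","s15");D,_=grab("side","d15")
a=cv2.resize(S["pixels"][205:365,125:255],(390,480),interpolation=cv2.INTER_CUBIC)
b=cv2.resize(f["pixels"][100:340,200:400],(400,480),interpolation=cv2.INTER_CUBIC)
cv2.imwrite("pics/x15.png",np.hstack([a,b]))
E
```

```text
t 25.55 pos [ 628.4 -238.6  129.8] j [-0.41  0.62  1.63 -0.    0.9   1.33] w 0.3 F [ 0.1  0.5 -0.9] M [-0.03  0.01 -0.04]
rot deg [0.  0.2 0. ]  shift(30mm) now axes [-0.195 -0.01   2.328]  final axes [-0.203 -0.01   2.327]
```

View pics/x15.png

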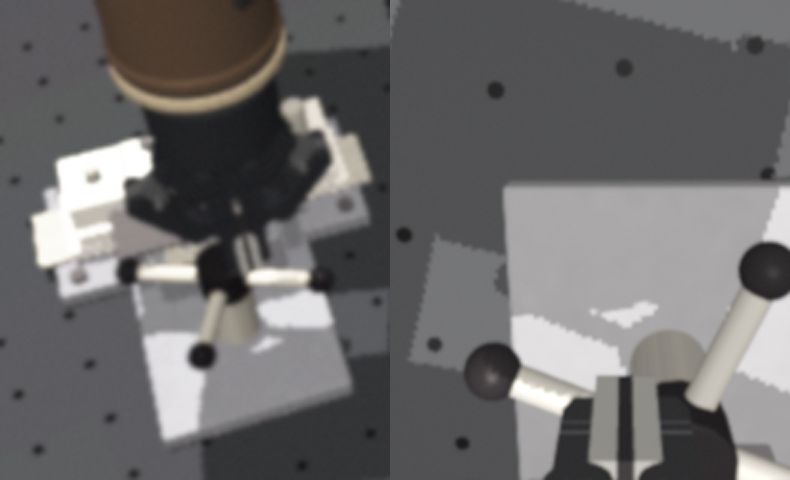

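View pics/w15.png

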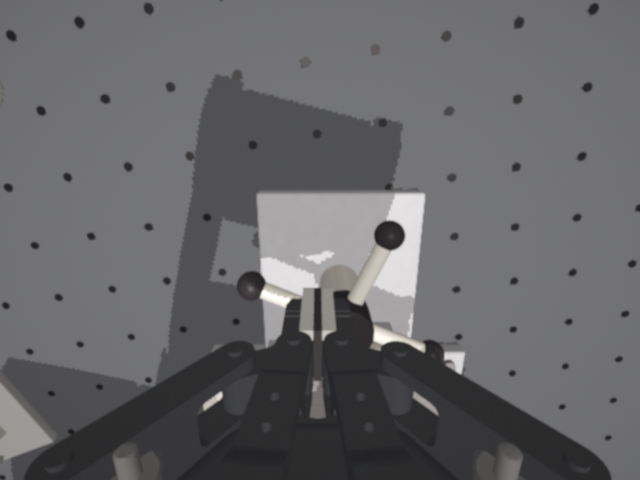

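```bash
python3 - <<'E'
from star import *
f,s=ld("w15")
B=[planez(f,p,72,s)[:2] for p in ((389.5,235.5),(251,286),(432,350))]
for b in B:
    b=b-HUB; v=np.array([b@X,b@Y]);print(v.round(1),np.hypot(*v).round(1),np.degrees(np.arctan2(v[1],v[0])).round(1))
d=B[1]-B[0];print(np.degrees(np.arctan2(d@Y,d@X)),np.linalg.norm(d))
# hub as implied: opposite balls 1 and 2
print("hub from opp balls",(B[1]+B[2])/2)
E
```

```text
[ 62.  -26.6] 67.5 -23.2
[27.5 61. ] 66.9 65.7
[-21.8 -61.7] 65.5 -109.5
111.54389282881665 94.07548929545592
hub from opp balls [ 580.72211996 -249.03699662]
```

```bash
python3 - <<'E'
t=open("star.py").read().replace("HUB=np.array([578.0,-248.2])","HUB=np.array([579.8,-248.6])").replace("14.5*abs","9*abs")
open("star.py","w").write(t)
from star import *
for a0,a1 in ((-20,-88),(10,-88)):
    prev=None
    for a in np.linspace(a0,a1,9):
        c=center(np.radians(a),40,0)
        print(round(a),c.round(1),"" if prev is None else ((c-prev)/30*[1,-1]).round(2));prev=c
report(*pose((42,18),60))
E
```

```text
-20 [43.6  3. ] 
-28 [44.1 -2.7] [0.01 0.19]
-37 [43.6 -8.7] [-0.02  0.2 ]
-46 [ 42.1 -14.8] [-0.05  0.2 ]
-54 [ 39.4 -20.8] [-0.09  0.2 ]
-62 [ 35.7 -26.5] [-0.13  0.19]
-71 [ 30.8 -31.7] [-0.16  0.17]
-80 [ 24.9 -36.1] [-0.2   0.15]
-88 [ 18.2 -39.4] [-0.23  0.11]
10 [36.6 23. ] 
-2 [40.6 13.3] [0.13 0.32]
-14 [43.   6.4] [0.08 0.23]
-27 [44.  -1.5] [0.04 0.26]
-39 [ 43.3 -10.1] [-0.02  0.29]
-51 [ 40.4 -18.9] [-0.1   0.29]
-64 [ 35.2 -27.2] [-0.17  0.28]
-76 [ 27.7 -34.2] [-0.25  0.24]
-88 [ 18.2 -39.4] [-0.32  0.17]
t 25.7 pos [ 626.1 -238.8  132.3] j [-0.41  0.61  1.63 -0.    0.9   1.33] w 0.1 F [0.7 0.3 0.2] M [-0.05  0.05 -0.05]
rot deg [ 0.02  0.11 -0.03]  shift(30mm) now axes [-0.065 -0.024  2.41 ]  final axes [-0.07  -0.023  2.41 ]
```

Request:
move_arm --linear '[[-0.07,0.02,0.3],[-0.07,0,0.4],[0,0,0.4],[0,0,0.4],[0,0,0.4],[0,0,0.4],[0,0,0]]' --dr '[[0,0,0],[0,0,0],[0,0,0],[0,0,0],[0,0,0],[0,0,0],[0,0,0]]'

```text
time_s: 26.4
position: [620.9, -238.5, 62.1]
ee_rot: [-0.0, 0.997, -0.083, -0.001]
ft_force: [-0.2, -0.1, 0.0]
grip_width: -0.2
```

```bash
cat > hs.py <<'E'
from star import *
def hs(s=None):
    s=s or state();d=s["position"][:2]-HUB
    Jz=np.array([[cj,sj,0],[-sj,cj,0],[0,0,1]])
    print("t",round(s["time_s"],2),"hubrel",np.round([d@X,d@Y],1),"z",round(s["position"][2],1),"Fjig",(Jz@s["ft_force"]).round(1))
if __name__=="__main__": hs()
E
python3 hs.py
```

```text
t 26.4 hubrel [38.9 16.7] z 62.1 Fjig [-0.2 -0.1  0. ]
```

Request:
move_arm --linear '[[0.09,0.22,0],[0.08,0.23,0],[0.01,0.19,0],[-0.02,0.2,0],[-0.05,0.2,0],[0,0,0]]' --dr '[[0,0,0],[0,0,0],[0,0,0],[0,0,0],[0,0,0],[0,0,0]]'

```text
time_s: 27.0
position: [620.3, -271.2, 64.8]
ee_rot: [0.0, 0.997, -0.083, 0.001]
ft_force: [1.5, 1.6, 0.4]
grip_width: -0.1
```

```bash
python3 hs.py; python3 - <<'E'
from star import *
f,s=grab("wrist","w16")
cv2.imwrite("pics/w16c.png",cv2.resize(f["pixels"][160:400,180:500],(640,480)))
E
```

```text
t 27.0 hubrel [ 43.7 -15.6] z 64.8 Fjig [1.2 1.8 0.4]
```

View pics/w16c.png

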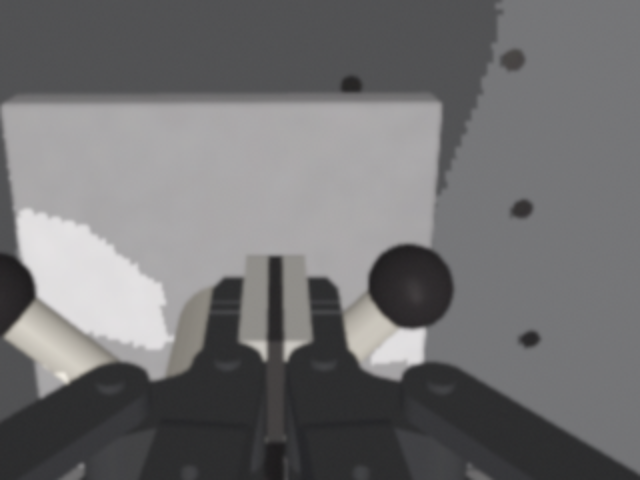

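It's turning (spoke ball at (410,285) in the crop, moved round). Continue, and go slightly lower.

Request:
move_arm --linear '[[-0.05,0.15,0.1],[-0.09,0.2,0.1],[-0.13,0.19,0],[-0.16,0.17,0],[-0.2,0.15,0],[-0.23,0.11,0],[0,0,0]]' --dr '[[0,0,0],[0,0,0],[0,0,0],[0,0,0],[0,0,0],[0,0,0],[0,0,0]]'

```text
time_s: 27.75
position: [589.6, -295.3, 58.4]
ee_rot: [0.001, 0.997, -0.083, 0.001]
ft_force: [-0.3, -1.0, -0.6]
grip_width: 0.1
```

```bash
python3 hs.py; python3 - <<'E'
from star import *
f,s=grab("wrist","w17")
cv2.imwrite("pics/w17c.png",cv2.resize(f["pixels"][160:400,180:500],(640,480)))
E
```

```text
t 27.75 hubrel [ 17.3 -44.4] z 58.4 Fjig [-0.1 -1.  -0.6]
```

View pics/w17c.png

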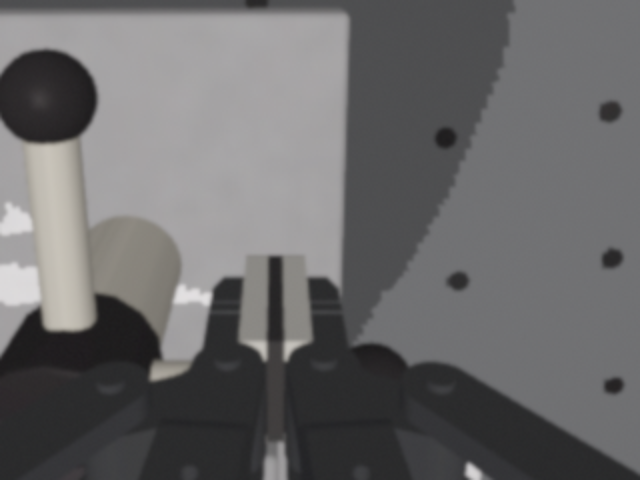

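```bash
python3 - <<'E'
from star import *
f,s=ld("w17")
b=planez(f,(203.5,208.5),72,s)[:2]-HUB;v=np.array([b@X,b@Y]);print(v,np.degrees(np.arctan2(v[1],v[0])))
E
```

```text
[66.16938183 -0.20144125] -0.17442655808010615
```

Request:
move_arm --linear '[[0.05,0,-0.3],[0,0,-0.8],[0,0,-0.7],[0.1,-0.5,0],[0.15,-0.7,0],[0.15,-0.7,0],[0.15,-0.6,0],[0,0,0]]' --dr '[[0,0,0],[0,0,0],[0,0,0],[0,0,0],[0,0,0],[0,0,0],[0,0,0],[0,0,0]]'

```text
time_s: 28.6
position: [620.9, -221.2, 112.1]
ee_rot: [0.0, 0.997, -0.082, 0.0]
ft_force: [-0.6, 0.2, -1.2]
grip_width: 0.1
```

```bash
python3 hs.py; python3 - <<'E'
from star import *
f,s=grab("wrist","w18")
cv2.imwrite("pics/w18c.png",cv2.resize(f["pixels"][160:400,180:500],(640,480)))
E
```

```text
t 28.6 hubrel [36.  33.8] z 112.1 Fjig [-0.6  0.1 -1.2]
```

View pics/w18c.png

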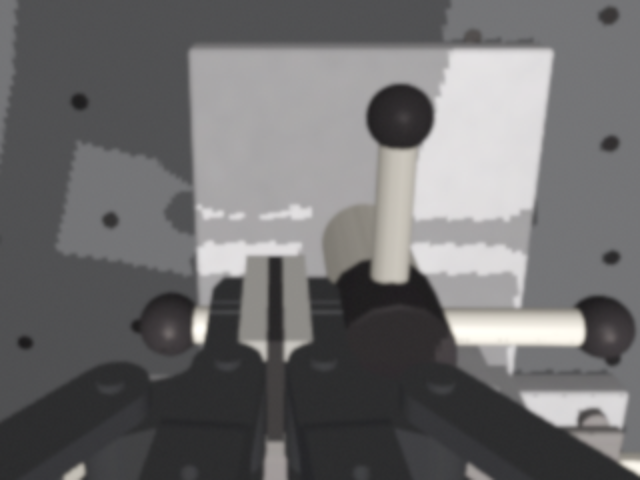

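Request:
move_arm --linear '[[0,0,0.5],[0,0,0.6],[0,0,0.6],[0,0,0],[0.07,0.3,0],[0.06,0.3,0],[0.08,0.23,0.05],[0.04,0.26,0.05],[-0.02,0.29,0],[0,0,0]]' --dr '[[0,0,0],[0,0,0],[0,0,0],[0,0,0],[0,0,0],[0,0,0],[0,0,0],[0,0,0],[0,0,0],[0,0,0]]'

```text
time_s: 29.65
position: [620.6, -267.5, 59.2]
ee_rot: [0.001, 0.997, -0.083, 0.001]
ft_force: [1.7, 0.4, -0.1]
grip_width: -0.3
```

```bash
python3 hs.py
```

```text
t 29.65 hubrel [ 43.3 -12. ] z 59.2 Fjig [ 1.6  0.7 -0.1]
```

Request:
move_arm --linear '[[-0.1,0.25,0],[-0.17,0.27,0],[-0.12,0.13,0],[-0.13,0.11,0],[0,0,0]]' --dr '[[0,0,0],[0,0,0],[0,0,0],[0,0,0],[0,0,0]]'

```text
time_s: 30.15
position: [601.1, -286.4, 59.0]
ee_rot: [0.001, 0.997, -0.083, 0.001]
ft_force: [2.2, 0.5, -1.2]
grip_width: 0.0
```

```bash
python3 hs.py
```

```text
t 30.15 hubrel [ 27.2 -33.8] z 59.0 Fjig [ 2.1  0.8 -1.2]
```

Request:
move_arm --linear '[[-0.07,0.05,0],[-0.07,0.05,0],[0,0,0]]' --dr '[[0,0,0],[0,0,0],[0,0,0]]'

```text
time_s: 30.45
position: [596.6, -288.2, 58.7]
ee_rot: [0.001, 0.997, -0.083, 0.001]
ft_force: [3.0, 1.9, -0.2]
grip_width: 0.3
```

```bash
python3 hs.py; python3 - <<'E'
from star import *
f,s=grab("wrist","w19")
cv2.imwrite("pics/w19c.png",cv2.resize(f["pixels"][160:400,180:500],(640,480)))
E
```

```text
t 30.45 hubrel [ 23.1 -36.3] z 58.7 Fjig [ 2.7  2.4 -0.2]
```

View pics/w19c.png

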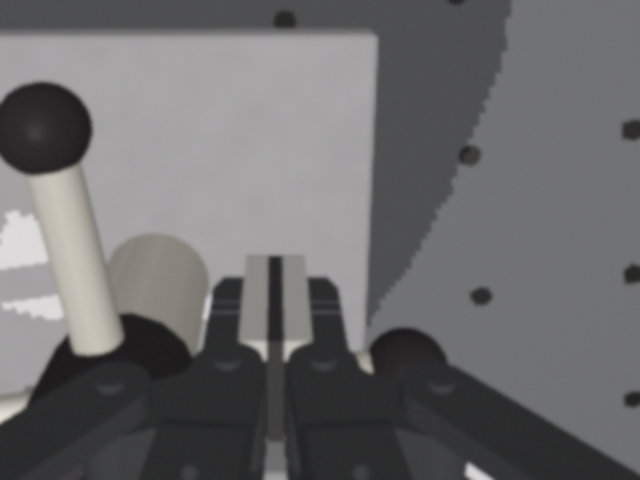

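```bash
cat > ba.py <<'E'
import sys
from star import *
def ba(tag,u,v):
    f,s=ld(tag);b=planez(f,(180+(u+.5)/2-.5,160+(v+.5)/2-.5),72,s)[:2]-HUB;v=np.array([b@X,b@Y]);a=np.degrees(np.arctan2(v[1],v[0]));print(v.round(1),a.round(1),"star",np.radians(180-a).round(2))
if __name__=="__main__": ba(sys.argv[1],float(sys.argv[2]),float(sys.argv[3]))
E
python3 ba.py w19 43 128; python3 ba.py w18 400 117
```

```text
[65.7  9.5] 8.3 star 3.0
[66.1 -0.5] -0.4 star 3.15
```

Request:
move_arm --linear '[[-0.07,0.04,0],[-0.07,0.03,0],[0,0,0]]' --dr '[[0,0,0],[0,0,0],[0,0,0]]'

```text
time_s: 30.8
position: [591.9, -289.4, 58.4]
ee_rot: [0.0, 0.997, -0.083, 0.001]
ft_force: [3.2, 1.7, 0.2]
grip_width: -0.1
```

```bash
python3 hs.py; python3 - <<'E'
from star import *
f,s=grab("wrist","w20")
cv2.imwrite("pics/w20c.png",cv2.resize(f["pixels"][160:400,180:500],(640,480)))
E
```

```text
t 30.8 hubrel [ 18.6 -38.3] z 58.4 Fjig [2.8 2.2 0.2]
```

View pics/w20c.png

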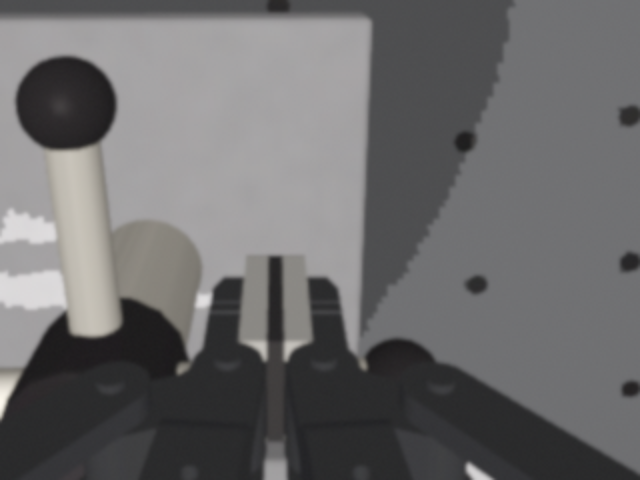

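```bash
python3 ba.py w20 66 103
```

```text
[66.3  2.5] 2.2 star 3.1
```

Request:
move_arm --linear '[[-0.07,0.02,0],[-0.07,0.01,0],[0,0,0]]' --dr '[[0,0,0],[0,0,0],[0,0,0]]'

```text
time_s: 31.15
position: [587.7, -289.5, 58.4]
ee_rot: [0.0, 0.997, -0.083, 0.001]
ft_force: [4.8, 2.3, 0.5]
grip_width: -0.2
```

```bash
python3 hs.py; python3 - <<'E'
from star import *
f,s=grab("wrist","w21")
cv2.imwrite("pics/w21c.png",cv2.resize(f["pixels"][160:400,180:500],(640,480)))
E
```

```text
t 31.15 hubrel [ 14.5 -39.1] z 58.4 Fjig [4.4 3.1 0.5]
```

View pics/w21c.png

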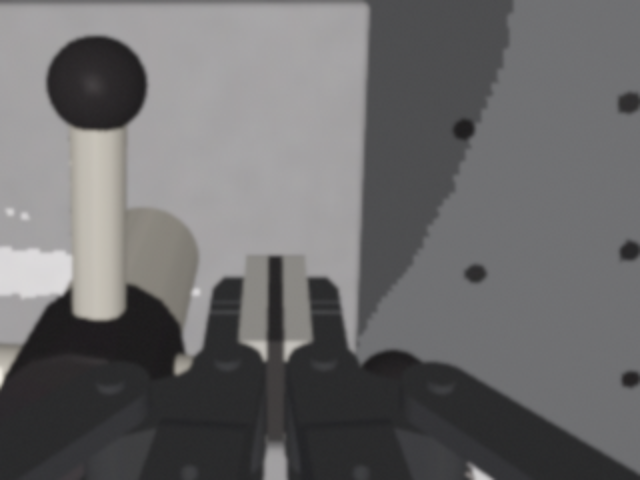

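```bash
python3 ba.py w21 97 83
```

```text
[66.2 -4.7] -4.0 star 3.21
```

Request:
move_arm --linear '[[-0.07,0,0],[-0.05,-0.01,0],[0,0,0]]' --dr '[[0,0,0],[0,0,0],[0,0,0]]'

```text
time_s: 31.5
position: [584.5, -289.0, 58.5]
ee_rot: [0.001, 0.997, -0.083, 0.001]
ft_force: [5.0, -0.3, 0.3]
grip_width: 0.1
```

```bash
python3 hs.py; python3 - <<'E'
from star import *
f,s=grab("wrist","w22")
cv2.imwrite("pics/w22c.png",cv2.resize(f["pixels"][160:400,180:500],(640,480)))
E
```

```text
t 31.5 hubrel [ 11.2 -39. ] z 58.5 Fjig [5.  0.5 0.3]
```

View pics/w22c.png

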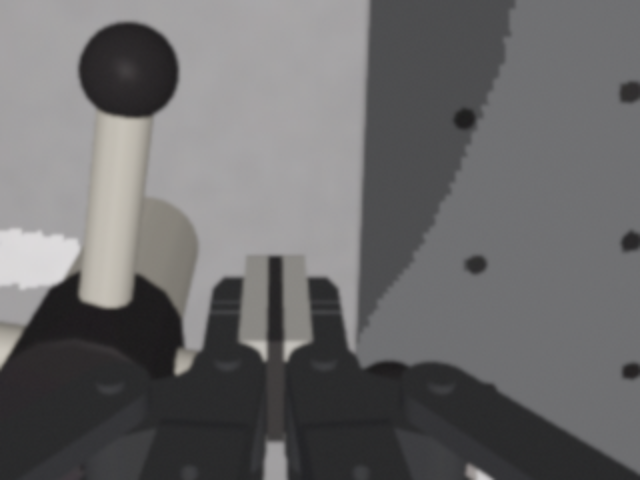

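Request:
move_arm --linear '[[-0.07,-0.01,0],[-0.04,-0.01,0],[0,0,0]]' --dr '[[0,0,0],[0,0,0],[0,0,0]]'

```text
time_s: 31.85
position: [583.7, -288.8, 58.9]
ee_rot: [0.002, 0.997, -0.083, 0.003]
ft_force: [17.3, -3.3, -8.2]
grip_width: 0.3
```

```bash
python3 hs.py; python3 ba.py w22 129 70; python3 - <<'E'
from star import *
f,s=grab("wrist","w23")
cv2.imwrite("pics/w23c.png",cv2.resize(f["pixels"][160:400,180:500],(640,480)))
E
```

```text
t 31.85 hubrel [ 10.5 -39. ] z 58.9 Fjig [17.7 -0.5 -8.2]
[ 65.4 -10.9] -9.5 star 3.31
```

View pics/w23c.png

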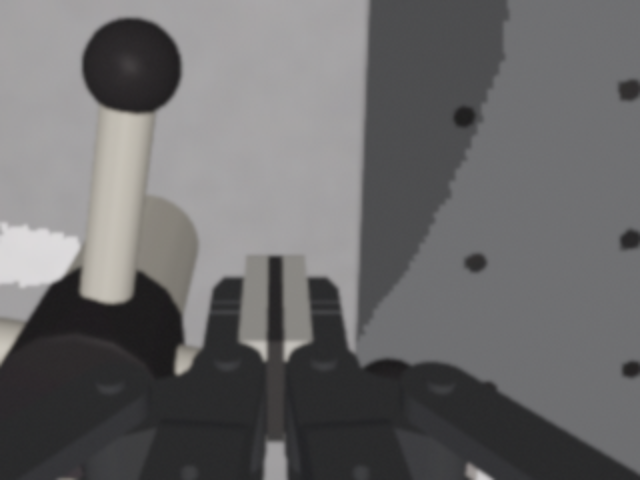

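The stop is reached: 17.7 N, no further motion, about 2.9 rad turned. Back off, lift clear and check.

Request:
move_arm --linear '[[0.15,0.02,0],[0.15,0.02,0],[0,0,-0.3],[0,0,-0.8],[0,0,-1],[0,0,-1],[0,0,-1],[0,0,-1],[0,0,0],[0,0,0]]' --dr '[[0,0,0],[0,0,0],[0,0,0],[0,0,0],[0,0,0],[0,0,0],[0,0,0],[0,0,0],[0,0,0],[0,0,0]]'

```text
time_s: 32.9
position: [589.2, -290.1, 212.2]
ee_rot: [0.001, 0.997, -0.083, 0.001]
ft_force: [0.5, -0.5, -0.2]
grip_width: 0.0
```

Request:
move_arm --linear '[[-0.5,0,-0.6],[-0.9,0,-0.6],[-0.9,0,-0.6],[-0.9,0,-0.6],[-0.9,0,0],[-0.9,0,0],[0,0,0],[0,0,0]]' --dr '[[0,0,0],[0,0,0],[0,0,0],[0,0,0],[0,0,0],[0,0,0],[0,0,0],[0,0,0]]'

```text
time_s: 33.7
position: [440.8, -265.0, 282.6]
ee_rot: [0.0, 0.997, -0.083, -0.0]
ft_force: [0.2, 0.1, 0.4]
grip_width: -0.2
```

```bash
python3 - <<'E'
from star import *
f,s=grab("wrist","w24");S,_=grab("scene","s24");D,_=grab("side","d24")
print(s["time_s"],s["position"],s["ft_force"])
a=cv2.resize(S["pixels"][215:365,125:265],(364,390),interpolation=cv2.INTER_CUBIC)
c=cv2.resize(f["pixels"][20:260,190:460],(430,390),interpolation=cv2.INTER_CUBIC)
cv2.imwrite("pics/x24.png",np.hstack([c,a]))
b=cv2.resize(D["pixels"][155:255,310:440],None,fx=3,fy=3,interpolation=cv2.INTER_CUBIC);cv2.imwrite("pics/d24c.png",b)
A,_=ld("scene0")
for n,(x0,y0,x1,y1) in {"mirror":(335,285,375,350),"driver":(245,195,295,245),"case":(378,268,438,320)}.items():
    print(n,np.abs(S["pixels"][y0:y1,x0:x1].astype(int)-A["pixels"][y0:y1,x0:x1]).mean().round(2))
E
```

```text
33.7 [ 440.76363184 -265.04882479  282.60248197] [0.24536081 0.06203989 0.40323424]
mirror 0.81
driver 7.82
case 0.82
```

View pics/x24.png

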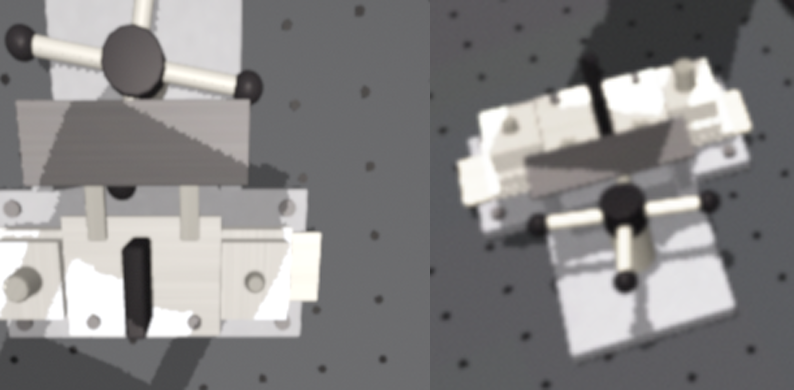

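View pics/d24c.png

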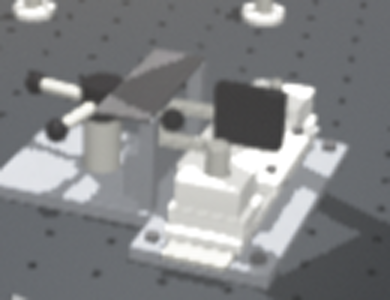

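The claw prongs lie over the plate's middle (crop (96,210) and (188,210)). One last check on the driver, whose crop differs, possibly only by shadow.

```bash
python3 - <<'E'
from star import *
grab("scene","s25")
for t in ["driver","mirror","lens_case"]: print(t,[(round(d["score"],2),[int(x) for x in d["extent"]]) for d in finder.look_for("scene",t)][:2])
A,_=ld("scene0");S,_=ld("s25")
cv2.imwrite("pics/dr.png",np.hstack([cv2.resize(F["pixels"][185:255,235:305],(350,350)) for F in (A,S)]))
E
```

```text
driver [(0.5, [252, 199, 284, 239])]
mirror [(0.62, [338, 292, 371, 345]), (0.55, [131, 237, 249, 350])]
lens_case [(0.98, [385, 272, 436, 320]), (0.55, [144, 235, 237, 279])]
```

View pics/dr.png

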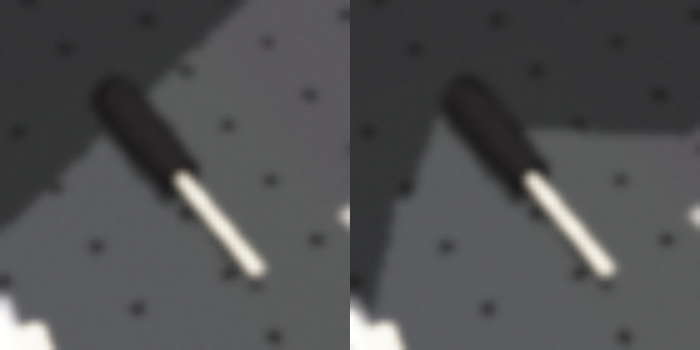

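The driver hasn't moved; only the shadow has. Hand in.

```bash
python3 -c "
from plant import job
print(job.sign_off())"
```

```text
the job is handed in; nothing more can be done
None
```

The plate is seated on both seats over its pins and locked, and I handed the job in at about 34 s of the 72 s. The hand-in reported no verdict.

**What I did:**
- **Lifting out:** I pinched the black fin with the tool tilted 10° instead of the plate's 35°. At 35° the wrist joint hit its limit.
- **Seating:** I levelled the plate over the jig and found the pins from the wrist pictures. I then lowered it in small steps, held in the gripper; side forces stayed around 2 N. It landed at seat height with about 11 N of contact.
- **Locking:** I let go and turned the star handle in two pushes until it hit its stop. The force rose to 17.7 N with no further turn.

**Last checks:**
- **Plate:** in the pictures both pins stand through their holes, and the two claw prongs lie over the plate.
- **Bystanders:** the mirror mount and lens case look unchanged. The screwdriver's picture differed only by a shadow.
- **Robot:** the arm is clear, with force near zero.

**What disagreed:**
- **Pin position:** the first camera estimate was about 1.5 to 2 mm off in jig x, and I corrected it before lowering.
- **Star handle angle:** read from the pictures as about 0.4 rad at the start, against the stated 0 to 0.3. The absolute angle is therefore uncertain. The measured turn of about 2.9 rad and reaching the stop still put it above 2.6 rad.

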